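Hang the drilling template on the tilted jig and lock it

TASK

Pick up the T-shaped drilling template by its grip block and hang it on the tilted drilling jig, crossbar uppermost, with both its holes over the two steel locating pins so that it lies fully home, flat on the stool blank. Then swing the wooden turn-button in until it stands square across the template's edge to lock it, let go, and leave everything else on the bench where it lies.

Things in the scene. Friction and masses are not known exactly. Their poses are not given: they have to be found in the camera images.
- tee_grip (a point): Centre (half-way up) of the grip block on the T-shaped drilling template. The block is 24 mm wide along the template's y, 66 mm long along x, 40 mm high and stands on the middle of the board; this point is 20 mm over the board's top face, 29 mm over its underside. Axes: z out of the top face, x towards the crossbar of the T, y along the crossbar. Nothing else stands up from the board
- tee: The T-shaped template itself, origin on its underside below the block's centre, same axes. A loose 9 mm wooden board, 0.13 to 0.24 kg with its block; starts flat on the bench, block upwards. Crossbar of the T: 176 mm long (y), 40 mm wide (x from 15 to 55 mm). Stem: 96 mm wide (y), reaching to x = -65 mm
- tee_hole_l (a point): Centre of the hole at the crossbar's +y end, on the underside of the board. The two holes are 12 mm in diameter, go right through, and lie at x = 35 mm, y = +70 and -70 mm from the template's origin. Axes as the template's
- tee_hole_r (a point): The same for the hole at the crossbar's -y end
- jig: Plywood base of the tilted drilling jig, 240 x 320 x 15 mm, origin at the centre of its underside, z up. Fixed to the bench; place and heading differ each time. The bed hinged on it, 230 x 310 mm, stands at 30 degrees: its low edge is at -x, about 40 mm up, its high edge at +x, about 150 mm up
- seat (a point): Point on the face of the pale stool blank on the jig's bed; with the template home its underside lies on this face, its origin here. Axes: z square out of the face, 30 degrees from vertical; x up the slope, y level (left, seen from the low edge). Blank: x from -85 to 75 mm, y from -90 to 90 mm, 18 mm thick on the bed. A fence along its lower edge is no higher than its face
- pin_l (a point): Left (+y) dark steel locating pin, where it leaves the blank's face; its axis is z. Pins are 10 mm in diameter and stand 22 mm out of the face: straight for 13 mm, then a cone to 4 mm across at the tip. They stand at x = 35 mm, y = +70 and -70 mm from the seat point. Axes as the seat's
- pin_r (a point): Right (-y) locating pin, likewise
- peg (a point): Upright round wooden peg, 16 mm in diameter, on the free end of the turn-button; this point is on its axis, 37 mm out of the blank's face along the seat's z, at mid-height of the 30 mm of peg that stand above the button's arm (21 to 51 mm out of the face). It runs on a circle of 58 mm radius about button_hinge, around the seat's z. Its own x axis points from peg to hinge
- button_hinge (a point): Fixed point on the turn-button's pivot axis (the seat's z), level with the peg point: x = -25, y = 105, z = 37 mm from the seat point. The wooden arm is 18 mm wide, reaches 71 mm from the pivot and turns parallel to the face, its underside 11 mm out of it: 2 mm over the top of a template that is home; it strikes the edge of one that is not. The pivot bolt stays below the peg's top
- button (a joint): Angle of the turn-button about the seat's z, rad. 0: the arm points straight down the slope, clear of the template's place. Grows as the free end swings in towards the middle; at 1.57 the arm lies level, towards -y, its end over the template's stem, square across its edge. Stops at -0.75 and 1.65; starts between -0.6 and 0.15. Stays where it is left; about 1 N on the peg turns it
- oblong: Bystander: oblong drilling template 160 x 90 x 9 mm with a shorter grip block and two holes only 90 mm apart; it does not fit the jig; origin at its underside
- tape: Bystander: roll of masking tape, 100 mm across, 25 high; origin at its underside
- glue: Bystander: glue bottle, 60 mm across, 170 high; origin at its underside
- driver: Bystander: screwdriver; origin at its underside
- offcut: Bystander: timber offcut 70 x 45 x 30 mm; origin at its underside
- clamp: Bystander: one-handed bar clamp, 360 mm long, lying flat; origin at its underside
- square: Bystander: try square, stock 110 mm, blade 150 mm; origin at its underside
- mallet: Bystander: carpenter's mallet, 280 mm long; origin at its underside

How it is judged:
By the outcome, as a careful person would: the job done as asked, in the order asked, and still so for the second after the job is handed in, with the robot touching nothing.
It also fails if it takes over 64 s, if anything falls off the work surface, if the arm or the gripper's body presses on something with over 40 N, if the wrist force passes 120 N, or if a joint passes its speed limit or range.

ROBOT

A 6-joint arm with a two-finger parallel gripper is mounted at the origin on the work surface. World frame = base frame: x ahead of the robot, y to its left, z up, the work surface at z = 0. Lengths are in m, angles in degrees, forces in N, time in s.
With the tool pointing down it reaches from about 0.4 to 0.825 m from the base axis. Payload 7 kg.
Tool frame: the origin (TCP) lies at the very end of the fingers, on their centre line; the grasp point (between the pads) lies 19 mm behind it (grasp_offset is the x of the grasp point in the tool frame, in m); x points along the fingers, y is the direction in which the jaws open and shut, and the axes are right-handed (so a half turn about x gives the same grasp; the last joint's range is limited). The gripper opens to 88 mm and grips with 3 to 60 N. Pads are 19 mm wide; open, the fingers measure 130 mm over their backs; the gripper's body (78 mm by 193 mm) begins 47 mm behind the grasp point.
Start: joints at [-57.748, 20.546, 0.682, 0, -70.136, -16.507], TCP at [0.183, -0.65, 0.227] pointing down, gripper open.
Joint ranges: [-176.03, 176.03], [-82.01, 121.73], [-58.28, 71.71], [-173.87, 95.51], [-174.79, -0.11], [-173.66, 173.66]. Speed limits (degrees/s): [136.94, 136.94, 172.46, 180, 180, 180].

INTERFACE

Orientations are given as [roll, pitch, yaw] about the fixed x, y, z axes, in that order (R = Rz(yaw) Ry(pitch) Rx(roll)).
In Python, from plant import get_obs, snapshot, close_job, grasp_offset gives the robot as it stands.
- The arm moves only by the tool carry_out, never from a script. Its argument "series" is a list that holds one entry, the list of rows, each a list of 6 numbers: the shift along the tool's x, y, z in mm, then the turn, a rotation vector about the tool's x, y, z in degrees. A call has 1 to 10 rows; each row is the pose to reach, as a shift and turn from the pose commanded when the call began, along the tool's axes at that moment; what a row does not reach only later rows make up. A row lasts 1/8 s, in which the tool goes at most 62.5 mm and 10.7 degrees, less where a joint would pass 70% of its speed; a pose out of reach is approached as far as the arm can. A call with a gripper value outside its range is refused whole. "hand" is the gripper's target within -1 to 1 (shut at 1, half-way at 0, fully open at -1), set as the call begins (left out, the last holds). The fingers move at their own pace and stop on an object; the grip force is fixed at half the most. Time passes only in rows, so rows that repeat a pose let the fingers close. It gives the time, the measured TCP pose, the force and the opening at its end, in the units of the state.
- get_obs(): the state, without advancing time (a new reading comes with each control period).
- snapshot(name): name is "scene" or "top" or "wrist"; returns a dict with "color" (384x512x3 uint8, red, green, blue), "fx", "fy", "cx", "cy" (pixels), "eye" and "attitude" of the camera in the world. Camera axes: x right, y down, z forward; pixel columns grow to the right and rows downward; lengths in m; the calibration is good to about 2 mm. A picture is of the moment at which its call begins. There is no depth.
- close_job(): hands the job in, once; it reports no verdict.
The state is a dict: "clock": time; "joint_pos": joint angles; "qvel": joint speeds; "tau": joint torques, N m; "tool_pos": TCP position; "orientation": TCP orientation; "force": force on the tool from outside, world axes, zero at the start; "moment": the same for the moment, N m; "opening": finger opening in m.
Only numpy, scipy, OpenCV 4.12 (cv2) and the standard library are available. Lean on these libraries where they do the work, as an engineer would, in place of code of your own. Each camera call takes 0.05 s, during which the arm holds its last target.

## Working session

There is one attempt and no reset: what is moved stays moved. The work goes in short steps, Python scripts to look and compute and a tool call to move; the robot and the scene stay as the last step left them, time stands still between calls to the robot, and variables do not carry over. Pictures are saved under pics/ and viewed, and the job is handed in when it is done.

Besides the shell and the picture viewer there is one more tool, called after ">>>" as name(argument=value, ...), one argument or row to a line, values as JSON. carry_out: Moves the arm, as the interface text tells. Its arguments: {"type":"object","properties":{"series":{"type":"array","items":{"type":"array","items":{"type":"array","items":{"type":"number"}}}},"hand":{"type":"number"}},"required":["series"]}

```bash
ls; mkdir -p pics
python3 - <<'E'
from plant import get_obs, snapshot, grasp_offset
import cv2
print(get_obs(), grasp_offset)
for n in ["scene","top","wrist"]:
    s=snapshot(n); cv2.imwrite(f"pics/{n}0.png",s["color"][:,:,::-1])
    print(n,{k:v for k,v in s.items() if k!="color"})
E
```

```text
pics
{'clock': 0.0, 'joint_pos': array([-5.77477981e+01,  2.05902168e+01,  6.34140574e-01, -2.02734161e-02,
       -7.01352259e+01, -1.65087437e+01]), 'qvel': array([ 0.07020288,  0.02852746, -0.06801913, -0.07897643,  0.01447185,
        0.04723192]), 'tau': array([ 4.02796422e-04, -5.82722926e+01,  2.93061876e+01,  6.99726239e+00,
        7.05403945e-03, -1.89267398e-04]), 'tool_pos': array([ 0.18301414, -0.649213  ,  0.22563874]), 'orientation': array([ 94.71965034,  89.90672936, 110.45620449]), 'force': array([-0.16123449, -1.13600436, -0.56764956]), 'moment': array([0.00664454, 0.01893241, 0.01434811]), 'opening': 0.08747189997623331} -0.0188
scene {'fx': 407.4548573667113, 'fy': 407.4548573667113, 'cx': 245.91210280410755, 'cy': 189.82301444759835, 'eye': array([1.36989191, 0.34928783, 1.0868335 ]), 'attitude': array([-1.36559962e+02,  4.36241960e-02,  1.14991703e+02])}
top {'fx': 435.37191296003346, 'fy': 435.37191296003346, 'cx': 254.1997803550865, 'cy': 191.4135089680231, 'eye': array([ 0.29480831, -0.05603752,  1.78166937]), 'attitude': array([-171.83386336,    1.1680235 ,  -91.26477975])}
wrist {'fx': 340.4905814926273, 'fy': 340.4905814926273, 'cx': 257.02860260234604, 'cy': 190.63436091418865, 'eye': array([ 0.1156714 , -0.66890619,  0.38380909]), 'attitude': array([ 1.64915383e+02, -1.43917541e-01,  1.05692755e+02])}
```

View pics/scene0.png

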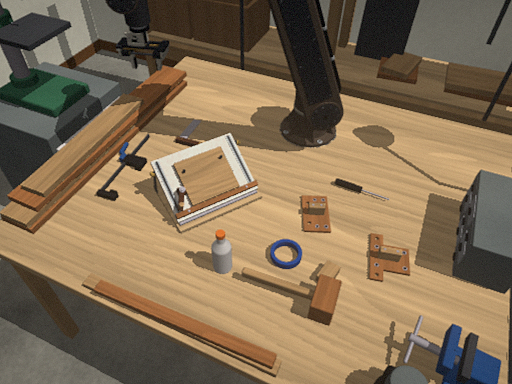

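View pics/top0.png

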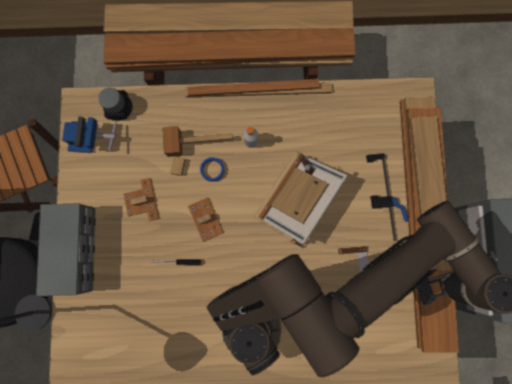

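View pics/wrist0.png

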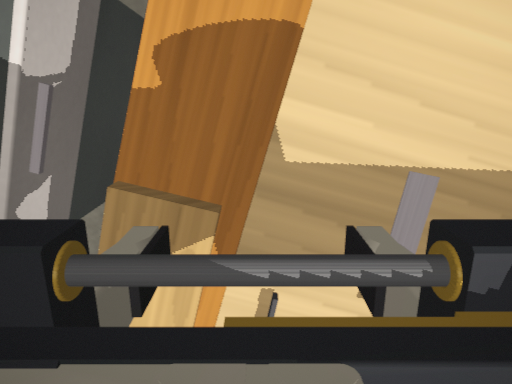

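The scene view shows the tee at about (388,257), the jig at (205,182), the oblong at (315,213) and the glue bottle at (222,252). In the top view the tee is at (143,200) and the jig at (303,200). I'll write helper code and zoom in.

```bash
cat > h.py <<'E'
import numpy as np, cv2
from scipy.spatial.transform import Rotation as R
from plant import get_obs, snapshot, close_job, grasp_offset
def rot(a): return R.from_euler('xyz',a,degrees=True)
def rays(s,uv):
    uv=np.atleast_2d(np.array(uv,float))
    d=np.c_[(uv[:,0]-s['cx'])/s['fx'],(uv[:,1]-s['cy'])/s['fy'],np.ones(len(uv))]
    return rot(s['attitude']).apply(d)
def on_plane(s,uv,p0,n=(0,0,1)):
    d=rays(s,uv); n=np.array(n,float); p0=np.array(p0,float)
    t=((p0-s['eye'])@n)/(d@n)
    return s['eye']+d*t[:,None]
def on_z(s,uv,z): return on_plane(s,uv,[0,0,z])
def proj(s,P):
    q=rot(s['attitude']).inv().apply(np.atleast_2d(P)-s['eye'])
    return np.c_[q[:,0]/q[:,2]*s['fx']+s['cx'],q[:,1]/q[:,2]*s['fy']+s['cy']]
def tri(views):
    A=np.zeros((3,3));b=np.zeros(3);L=[]
    for s,uv in views:
        d=rays(s,uv)[0];d/=np.linalg.norm(d);M=np.eye(3)-np.outer(d,d);A+=M;b+=M@s['eye'];L.append((d,s['eye']))
    p=np.linalg.solve(A,b); return p,[np.linalg.norm(np.cross(p-e,d)) for d,e in L]
def save(s,name): np.savez(f'pics/{name}.npz',**s); cv2.imwrite(f'pics/{name}.png',s['color'][:,:,::-1])
def load(name): z=np.load(f'pics/{name}.npz'); return {k:z[k] for k in z}
def crop(s,name,x0,y0,x1,y1,k):
    im=cv2.resize(s['color'][y0:y1,x0:x1,::-1],None,fx=k,fy=k,interpolation=cv2.INTER_CUBIC)
    for x in range((x0+9)//10*10,x1,10):
        cv2.line(im,(int((x-x0)*k),0),(int((x-x0)*k),6),(0,0,255),1)
        if x%20==0: cv2.putText(im,str(x),(int((x-x0)*k),18),0,.4,(0,0,255),1)
    for y in range((y0+9)//10*10,y1,10):
        cv2.line(im,(0,int((y-y0)*k)),(6,int((y-y0)*k)),(0,0,255),1)
        if y%20==0: cv2.putText(im,str(y),(8,int((y-y0)*k)+4),0,.4,(0,0,255),1)
    cv2.imwrite(f'pics/{name}.png',im)
def delta(target_pos,target_rot,o=None):
    "shift mm and rotvec deg in present tool axes"
    o=o or get_obs(); T=rot(o['orientation'])
    return T.inv().apply(np.array(target_pos)-o['tool_pos'])*1000,(T.inv()*target_rot).as_rotvec(degrees=True)
E
python3 - <<'E'
from h import *
s=snapshot('scene');save(s,'s1');t=snapshot('top');save(t,'t1')
crop(s,'s1jig',140,110,270,240,5)
crop(t,'t1jig',250,140,360,250,5)
crop(t,'t1tee',110,160,240,260,5)
crop(s,'s1tee',290,180,420,290,5)
w=on_z(t,[[143,200],[303,200],[205,218],[251,137],[213,168],[60,90],[436,80],[52,384]],0); print(w.round(3))
E
```

```text
[[ 0.527  0.436  0.   ]
 [ 0.511 -0.225  0.   ]
 [ 0.446  0.179  0.   ]
 [ 0.783 -0.017  0.   ]
 [ 0.654  0.144  0.   ]
 [ 1.015  0.804  0.   ]
 [ 1.011 -0.809  0.   ]
 [-0.192  0.785  0.   ]]
```

View pics/s1jig.png

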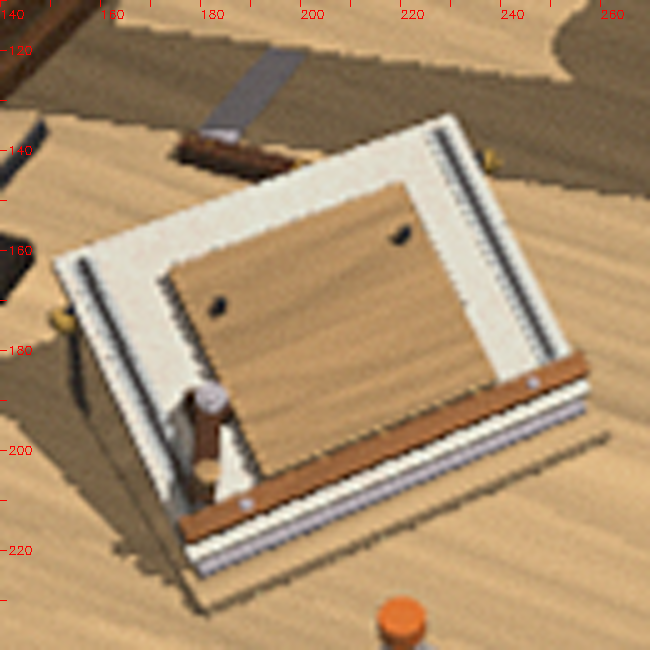

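View pics/t1jig.png

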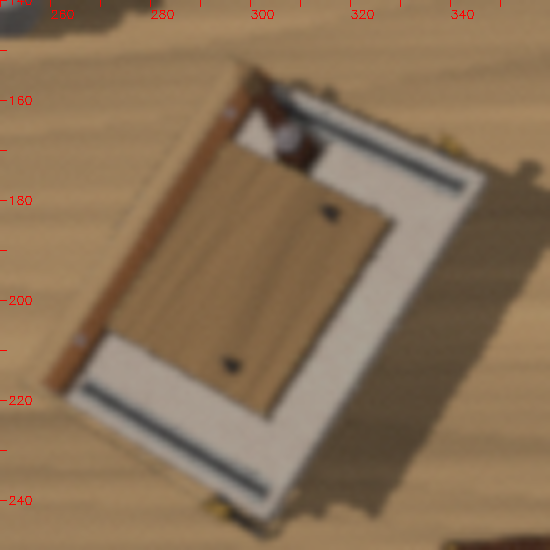

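View pics/t1tee.png

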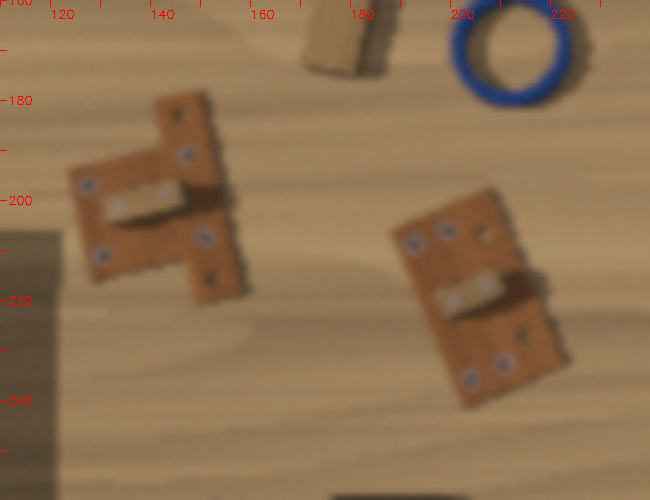

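View pics/s1tee.png

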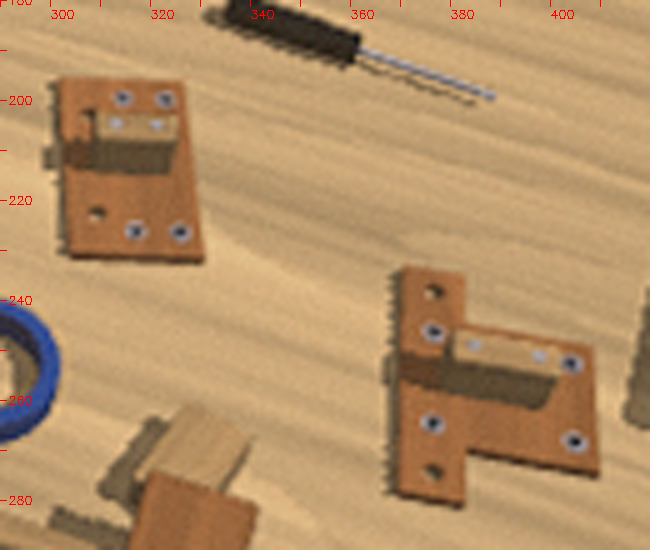

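Tee lies at left in top view (crossbar to +px; holes near (143,183) and (150,215)); jig has its fence to the left, pins near (314,183)/(294,213), button dark at (305,168). Rough metrics first.

Run:
```python
from h import *
s=load('s1');t=load('t1')
a=on_z(t,[[143,183],[150,215.5],[131,201.5],[144,199]],[0.009]); print('tee holes/top',a.round(4),np.linalg.norm(a[0]-a[1]))
a=on_z(s,[[374.5,238.5],[374.3,274]],0.009); print('tee holes/scene',a.round(4),np.linalg.norm(a[0]-a[1]))
# order: +y hole. x towards crossbar (world -y) => y=z x x
L=tri([(s,[180,173.5]),(t,[313,183])]); Rr=tri([(s,[216.5,159]),(t,[293.5,213.5])]); print(L,Rr,np.linalg.norm(L[0]-Rr[0]))
# blank corners: scene / top
for n,u,v in [('upL',[171.5,165],[325.5,184.5]),('upR',[218,147],[301,223]),('loR',[236,187],[268.5,206]),('loL',[191,206],[293.5,169])]:
    print(n,tri([(s,u),(t,v)]))
print('peg top',tri([(s,[180,190]),(t,[306,167.5])]))
for n,u,v in [('glue cap',[219,234],[250.5,131])]: print(n,tri([(s,u),(t,v)]))
```

```text
Traceback (most recent call last):
  File "h.py", line 13, in on_z
    def on_z(s,uv,z): return on_plane(s,uv,[0,0,z])
                             ~~~~~~~~^^^^^^^^^^^^^^
  File "h.py", line 10, in on_plane
    d=rays(s,uv); n=np.array(n,float); p0=np.array(p0,float)
                                          ~~~~~~~~^^^^^^^^^^
ValueError: setting an array element with a sequence. The requested array has an inhomogeneous shape after 1 dimensions. The detected shape was (3,) + inhomogeneous part.
```

Run:
```python
from h import *
s=load('s1');t=load('t1')
a=on_z(t,[[143,183],[150,215.5],[131,201.5],[144,199]],0.009); print('tee holes/top',a.round(4),np.linalg.norm(a[0]-a[1]))
a=on_z(s,[[374.5,238.5],[374.3,274]],0.009); print('tee holes/scene',a.round(4),np.linalg.norm(a[0]-a[1]))
L=tri([(s,[180,173.5]),(t,[313,183])]); Rr=tri([(s,[216.5,159]),(t,[293.5,213.5])]); print(L,Rr,np.linalg.norm(L[0]-Rr[0]))
for n,u,v in [('upL',[171.5,165],[325.5,184.5]),('upR',[218,147],[301,223]),('loR',[236,187],[268.5,206]),('loL',[191,206],[293.5,169])]:
    print(n,tri([(s,u),(t,v)]))
print('peg top',tri([(s,[180,190]),(t,[306,167.5])]))
for n,u,v in [('glue cap',[219,234],[250.5,131])]: print(n,tri([(s,u),(t,v)]))
```

```text
tee holes/top [[0.5967 0.4349 0.009 ]
 [0.4609 0.4041 0.009 ]
 [0.5207 0.4835 0.009 ]
 [0.5297 0.4297 0.009 ]] 0.1393239112038844
tee holes/scene [[0.4665 0.3915 0.009 ]
 [0.6002 0.4211 0.009 ]] 0.13702366035540414
(array([ 0.56510097, -0.26269162,  0.1228276 ]), [np.float64(0.009125916610725893), np.float64(0.009125916610725994)]) (array([ 0.44880196, -0.18412219,  0.12348204]), [np.float64(0.009531198741404978), np.float64(0.00953119874140505)]) 0.14035328579019105
upL (array([ 0.55424329, -0.30523445,  0.13650108]), [np.float64(0.005620332371205268), np.float64(0.005620332371205303)])
upR (array([ 0.40833995, -0.2047797 ,  0.14018197]), [np.float64(0.003943872777170819), np.float64(0.0039438727771708695)])
loR (array([ 0.48673193, -0.09081367,  0.05877716]), [np.float64(0.009683712871963198), np.float64(0.009683712871963172)])
loL (array([ 0.6323052 , -0.19147144,  0.06043617]), [np.float64(0.005814921830769286), np.float64(0.00581492183076927)])
peg top (array([ 0.62560675, -0.23401921,  0.11309031]), [np.float64(0.0033108035662248207), np.float64(0.00331080356622491)])
glue cap (array([ 0.76312679, -0.01892898,  0.15917476]), [np.float64(0.00015094124833388802), np.float64(0.0001509412483338242)])
```

Run:
```python
from h import *
s=load('s1');t=load('t1')
c=lambda p,x0,y0,k=5: [(p[0]+.5)/k-.5+x0,(p[1]+.5)/k-.5+y0]
a=on_z(t,[c(p,110,160) for p in [(177,114),(211,278)]],0.009); print('tee holes/top',a.round(4),np.linalg.norm(a[0]-a[1]))
a=on_z(s,[c(p,290,180) for p in [(434,292),(433,471)]],0.009); print('tee holes/scene',a.round(4),np.linalg.norm(a[0]-a[1]))
for n,u,v in [('pinL',(217,305),(331,213)),('pinR',(401,234),(232,365)),('upL',(167,272),(395,222)),('upR',(402,183),(268,420)),('loR',(497,382),(106,330)),('loL',(262,478),(225,142)),('pegtop',(210,398),(288,138))]:
    p,e=tri([(s,c(u,140,110)),(t,c(v,250,140))]); print(n,p.round(4),np.round(e,4))
```

```text
tee holes/top [[0.5991 0.4266 0.009 ]
 [0.4619 0.3966 0.009 ]] 0.14035299971437762
tee holes/scene [[0.4618 0.3966 0.009 ]
 [0.5971 0.4262 0.009 ]] 0.1384719661172105
pinL [ 0.5613 -0.2633  0.1341] [0.0008 0.0008]
pinR [ 0.4465 -0.1834  0.1351] [0.0009 0.0009]
upL [ 0.5517 -0.3098  0.1384] [0.0022 0.0022]
upR [ 0.4031 -0.2069  0.1398] [0.0027 0.0027]
loR [ 0.4839 -0.0911  0.0618] [0.0001 0.0001]
loL [ 0.6331 -0.1917  0.0658] [0.0014 0.0014]
pegtop [ 0.6238 -0.2342  0.1158] [0.0014 0.0014]
```

```bash
cat >> h.py <<'E'
# first estimates (top+scene)
TEE_R=np.array([.4619,.3966,.009]);TEE_L=np.array([.5981,.4264,.009])
def tee_frame(L,Rr):
    y=L-Rr;y[2]=0;y/=np.linalg.norm(y);z=np.array([0,0,1.]);x=np.cross(y,z)
    return (L+Rr)/2-.035*x, np.c_[x,y,z]
E
python3 - <<'E'
from h import *
o=get_obs();T=rot(o['orientation']);print('tool axes',T.as_matrix().round(3))
w=snapshot('wrist');C=rot(w['attitude'])
print('eye in tool',T.inv().apply(w['eye']-o['tool_pos']).round(4));print('cam axes in tool\n',(T.inv()*C).as_matrix().round(3))
print('TCP px',proj(w,o['tool_pos']))
org,F=tee_frame(TEE_L,TEE_R);print(org,F.round(3))
# candidates tool: x=-z, y=±tee y
for sg in(1,-1):
    Rt=R.from_matrix(np.c_[-F[:,2],sg*F[:,1],np.cross(-F[:,2],sg*F[:,1])])
    ec=Rt.apply(T.inv().apply(w['eye']-o['tool_pos'])); print(sg,ec, delta(org+[0,0,.3],Rt), 'cam up',(Rt*T.inv()*C).as_matrix()[:,1]*-1)
E
```

```text
tool axes [[-0.    -0.271  0.962]
 [ 0.001  0.962  0.271]
 [-1.     0.001 -0.   ]]
eye in tool [-0.1581 -0.0004 -0.0702]
cam axes in tool
 [[-0.001 -0.26   0.966]
 [ 1.    -0.001  0.001]
 [ 0.001  0.966  0.26 ]]
TCP px [[257.59539111 243.61639134]]
[0.52251911 0.44569117 0.009     ] [[ 0.214  0.977  0.   ]
 [-0.977  0.214  0.   ]
 [ 0.     0.     1.   ]]
1 [-0.0153851   0.06847533  0.15808725] (array([-82.25488604, 962.06188449, 623.87151918]), array([ 9.34035356e+01, -2.93412294e-02, -2.07038800e-02])) cam up [-0.20532975  0.94341564 -0.26039706]
-1 [ 0.0153851  -0.06847533  0.15808725] (array([-82.25488604, 962.06188449, 623.87151918]), array([-8.65964593e+01,  2.03705202e-02, -2.88687969e-02])) cam up [ 0.20532975 -0.94341564 -0.26039706]
```

```bash
cat >> h.py <<'E'
def seat_rot(yv):
    y=np.array([yv[0],yv[1],0.]);y/=np.linalg.norm(y);h=np.cross(y,[0,0,1]);c,s=np.cos(np.pi/6),np.sin(np.pi/6)
    x=c*h+s*np.array([0,0,1]);z=np.cross(x,y);return np.c_[x,y,z]
def toolrot(F,sg=-1): return R.from_matrix(np.c_[-F[:,2],sg*F[:,1],np.cross(-F[:,2],sg*F[:,1])])
E
python3 - <<'E'
from h import *
PL=np.array([.5613,-.2633,.1341]);PR=np.array([.4465,-.1834,.1351])
S=seat_rot(PL-PR); seat=(PL+PR)/2-.035*S[:,0]-.011*S[:,2]
print(seat,S.round(3))
for n,p in dict(upL=[.5517,-.3098,.1384],upR=[.4031,-.2069,.1398],loR=[.4839,-.0911,.0618],loL=[.6331,-.1917,.0658],peg=[.6238,-.2342,.1158]).items(): print(n,((np.array(p)-seat)@S*1000).round(1))
tgt=seat+S@[-.061,0,.192]
print(tgt,delta(tgt,toolrot(S)))
E
```

```text
[ 0.51807329 -0.20298587  0.10757372] [[-0.495  0.821  0.286]
 [-0.711 -0.571  0.41 ]
 [ 0.5    0.     0.866]]
upL [74.7 88.6 -7.5]
upR [ 75.8 -92.1  -6.5]
loR [-85.5 -92.   -3.5]
loL [-85.8  88.    1.3]
peg [-26.  104.6  24.5]
[ 0.60309148 -0.08083208  0.2433506 ] (array([-16.89323898, 433.39438069, 558.54915663]), array([-38.4900954 ,  28.80325389, -10.34692483]))
```

>>> carry_out(
  series=[
    [[-40,20,30,0,0,0],[-70,60,78,-4,3,-1],[-90,105,125,-8,6,-2],[-95,150,180,-12,9,-3],[-95,195,240,-16,12,-4],[-90,240,300,-20,15,-5],[-80,285,360,-25,19,-7],[-65,330,420,-30,23,-8],[-50,370,470,-34,26,-9],[-35,400,515,-38.5,28.8,-10.3]],
  ],
)

```text
clock: 1.55
tool_pos: [0.5298, -0.1758, 0.277]
orientation: [-180.0, 59.9, -124.6]
force: [1.8, -1.1, 0.2]
opening: 0.0876
```

```bash
cat >> h.py <<'E'
S0=np.array([[-.495,.821,.286],[-.711,-.571,.41],[.5,0,.866]]);SEAT0=np.array([.51807,-.20299,.10557])
E
python3 - <<'E'
from h import *
S=S0;tgt=SEAT0+S@[-.061,0,.192]
o=get_obs();print(o['clock'],o['joint_pos'].round(1),o['tool_pos'].round(4),o['force'].round(1),delta(tgt,toolrot(seat_rot(S[:,1]))))
w=snapshot('wrist');save(w,'w1')
E
```

```text
1.55 [ 14.7  17.  -12.1  19.1 -85.  -55.1] [ 0.5298 -0.1758  0.277 ] [ 1.8 -1.1  0.2] (array([-29.17276669,  -6.32799742, 121.53372665]), array([ 0.13261571, -0.05399858,  0.08985286]))
```

View pics/w1.png

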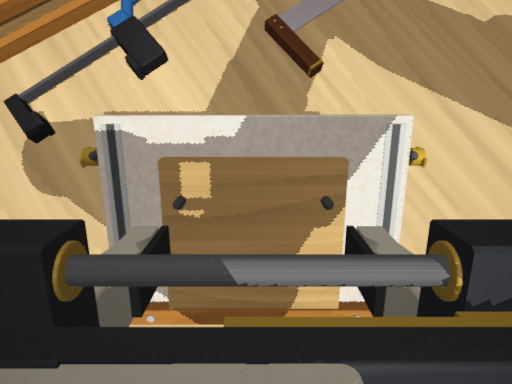

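The pins show at (179,202) and (327,202), nearly symmetric, with the blank's upper edge at row 157. The button is hidden by the gripper, so I'll shift downhill to see it.

>>> carry_out(
  series=[
    [[-15,-3,50,0,0,0],[-29,-6,100,0,0,0],[-29,-6,120,0,0,0],[-29,-6,120,0,0,0],[-29,-6,120,0,0,0]],
  ],
)

```text
clock: 2.22
tool_pos: [0.6006, -0.0848, 0.2424]
orientation: [180.0, 60.0, -124.9]
force: [-0.4, -0.0, 1.2]
opening: 0.0877
```

Run:
```python
from h import *
o=get_obs();print(o['clock'],o['joint_pos'].round(1),o['tool_pos'].round(4))
w=snapshot('wrist');save(w,'w2')
crop(w,'w2c',100,0,420,240,2.5)
s=snapshot('scene');save(s,'s2');crop(s,'s2c',120,60,320,260,3)
```

```text
2.225 [ 20.6  25.1  -3.5  16.5 -87.  -60.1] [ 0.6006 -0.0848  0.2424]
```

View pics/w2c.png

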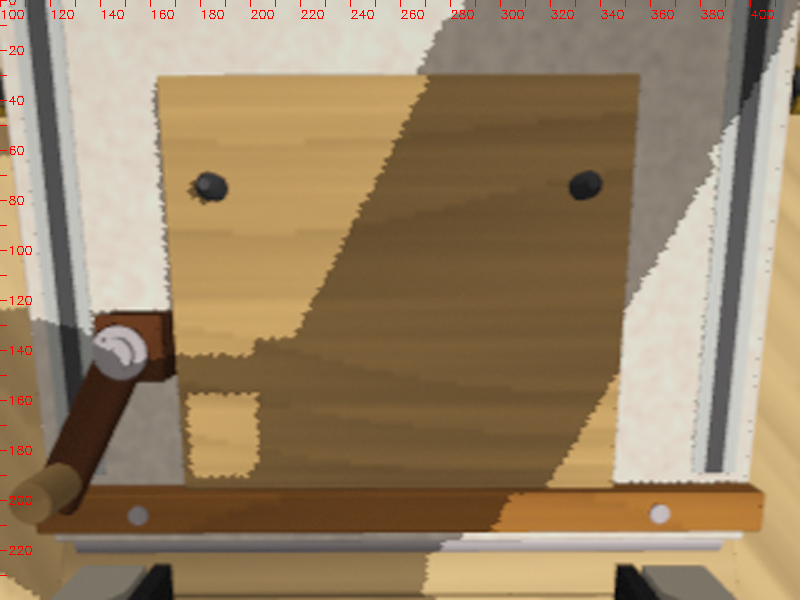

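View pics/s2c.png

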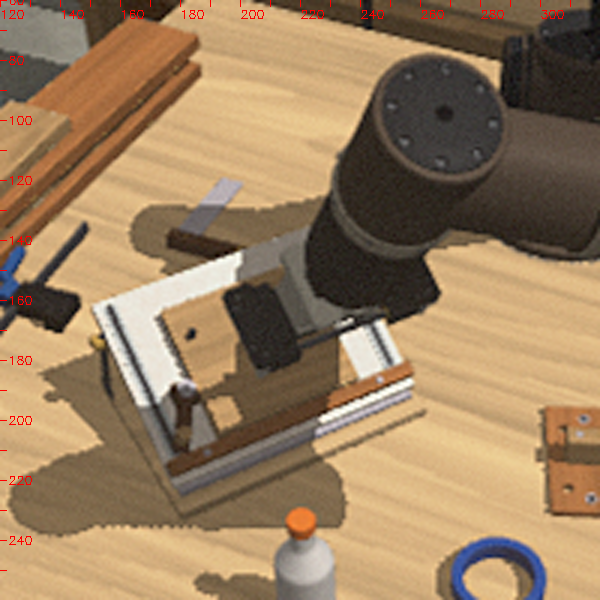

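```bash
cat > meas.py <<'E'
from h import *
def edges(w,verbose=True):
    im=w['color'].astype(float); ratio=cv2.GaussianBlur(im[:,:,2],(3,3),0)/np.maximum(cv2.GaussianBlur(im[:,:,0],(3,3),0),1)
    return ratio
def cross(prof,thr,k=0):
    # subpixel first crossing
    s=prof-thr; i=np.where(s[:-1]*s[1:]<0)[0]
    return [j+s[j]/(s[j]-s[j+1]) for j in i]
E
python3 - <<'E'
from meas import *
w=load('w2');r=edges(w)
print('row100',[ (c,round(r[100,c],2)) for c in list(range(158,176,2))+list(range(344,362,2))])
print('col200',[ (y,round(r[y,200],2)) for y in range(22,38,2)])
for y in (60,100,115,180): print(y,np.round(cross(r[y,150:370],.75),1)+150)
for x in (180,220,260,300,340): print(x,np.round(cross(r[10:60,x],.75),1)+10)
crop(w,'pl',170,55,210,95,14);crop(w,'pr',315,55,355,95,14)
a=cv2.imread('pics/pl.png');b=cv2.imread('pics/pr.png');cv2.imwrite('pics/pp.png',cv2.resize(np.hstack([a,b]),None,fx=.7,fy=.7))
E
```

```text
row100 [(158, np.float64(0.9)), (160, np.float64(0.92)), (162, np.float64(0.93)), (164, np.float64(0.91)), (166, np.float64(0.81)), (168, np.float64(0.52)), (170, np.float64(0.5)), (172, np.float64(0.5)), (174, np.float64(0.5)), (344, np.float64(0.47)), (346, np.float64(0.46)), (348, np.float64(0.46)), (350, np.float64(0.54)), (352, np.float64(0.82)), (354, np.float64(0.85)), (356, np.float64(0.85)), (358, np.float64(0.85)), (360, np.float64(0.85))]
col200 [(22, np.float64(0.9)), (24, np.float64(0.88)), (26, np.float64(0.88)), (28, np.float64(0.87)), (30, np.float64(0.64)), (32, np.float64(0.5)), (34, np.float64(0.5)), (36, np.float64(0.5))]
60 [163.4 354. ]
100 [166.3 351.4]
115 [167.3 350.5]
180 [172.1 345.7]
180 [29.6]
220 [29.3]
260 [29.3]
300 [28.6]
340 [28.6]
```

View pics/pp.png

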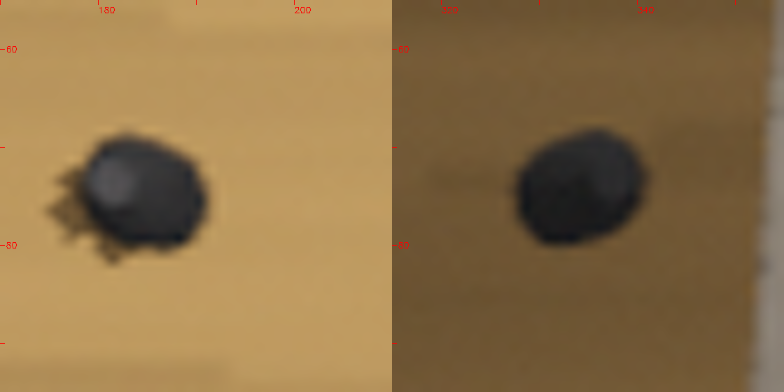

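```bash
cat >> meas.py <<'E'
def pnp(w,obj,img):
    K=np.array([[w['fx'],0,w['cx']],[0,w['fy'],w['cy']],[0,0,1.]])
    obj=np.array(obj,float);img=np.array(img,float)
    ok,rv,tv=cv2.solvePnP(obj,img,K,None)
    C=rot(w['attitude']);Rw=(C*R.from_rotvec(rv[:,0]));p=w['eye']+C.apply(tv[:,0])
    pr,_=cv2.projectPoints(obj,rv,tv,K,None)
    return p,Rw.as_matrix(),(pr[:,0]-img)
E
python3 - <<'E'
from meas import *
w=load('w2')
obj=[[.035,.07,0],[.035,-.07,0],[.035,.07,.022],[.035,-.07,.022],[.075,.09,0],[.075,-.09,0],[-.085,.09,0],[-.085,-.09,0]]
img=[(186,75),(332,74.7),(180.9,73.1),(337,72.9),(161.2,29.5),(356.2,28.5),(173.15,194.5),(344.7,194.5)]
p,M,e=pnp(w,obj,img);print(p.round(4),M.round(3),'\n',e.round(1))
print('tilt',np.degrees(np.arccos(M[2,2])),'y level',M[2,1])
# fixed-orientation: use 30deg tilt, heading from y axis; solve translation by lsq over rays
S=seat_rot(M[:2,1]); print('heading y',np.degrees(np.arctan2(S[1,1],S[0,1])))
def fit(S,idx):
    A=np.zeros((3,3));b=np.zeros(3)
    for i in idx:
        d=rays(w,img[i])[0];d/=np.linalg.norm(d);Q=np.eye(3)-np.outer(d,d);A+=Q;b+=Q@(w['eye']-S@obj[i])
    return np.linalg.solve(A,b)
for idx in (range(8),range(4),range(4,8)): 
    q=fit(S,idx);print(q.round(4)); print((proj(w,[q+S@o for o in obj])-img).round(1).tolist())
# check against top/scene with pins
for n in('t1','s1'):
    v=load(n);print(n,proj(v,[q+S@np.array(o) for o in obj]).round(1).tolist())
E
```

```text
[ 0.5173 -0.2009  0.11  ] [[-0.49   0.82   0.296]
 [-0.708 -0.573  0.414]
 [ 0.509 -0.007  0.861]] 
 [[-0.3 -0.3]
 [-0.  -0.4]
 [-0.2  0.2]
 [ 0.1  0. ]
 [ 0.4 -0.2]
 [-0.1  0.1]
 [ 0.4  0.3]
 [-0.2  0.2]]
tilt 30.580515946812078 y level -0.006713069162250368
heading y -34.94224797199991
[ 0.5172 -0.201   0.11  ]
[[-0.1, -0.6], [-0.1, -0.1], [0.1, -0.4], [0.1, 0.0], [0.8, -0.6], [-0.2, 0.7], [-0.2, 0.3], [-0.5, 0.5]]
[ 0.5173 -0.2008  0.1098]
[[-0.1, -0.3], [-0.1, 0.1], [0.1, -0.1], [0.1, 0.3], [0.8, -0.3], [-0.3, 1.0], [-0.2, 0.5], [-0.5, 0.7]]
[ 0.5172 -0.2011  0.1103]
[[-0.2, -0.9], [-0.0, -0.4], [-0.0, -0.7], [0.2, -0.3], [0.7, -0.9], [-0.1, 0.4], [-0.3, 0.2], [-0.4, 0.3]]
t1 [[316.2, 183.6], [296.3, 213.9], [314.3, 181.2], [294.2, 211.8], [327.4, 183.4], [301.6, 223.0], [295.1, 167.7], [270.3, 205.0]]
s1 [[182.9, 170.9], [219.6, 157.0], [183.6, 168.8], [220.8, 154.8], [172.7, 162.6], [219.8, 145.3], [192.2, 204.8], [239.3, 185.3]]
```

```bash
cat >> h.py <<'E'
SEAT=np.array([.5173,-.2010,.1100]);SY=np.radians(-34.94);S=seat_rot([np.cos(SY),np.sin(SY)])
E
python3 - <<'E'
from h import *
w=load('w2')
q=on_plane(w,[112.5,200.9],SEAT+S@[0,0,.051],S[:,2])[0];l=(q-SEAT)@S*1000
print('peg local',l.round(1)); d=l[:2]-[-25,105];print('r',np.hypot(*d),'theta',np.degrees(np.arctan2(-d[1],-d[0])))
crop(w,'w2peg',100,120,190,215,7)
# next: tee view pose
org,F=tee_frame(TEE_L.copy(),TEE_R.copy())
tg=org+F@[-.03,0,.20]; print(tg,delta(tg,toolrot(F)))
E
```

```text
peg local [-76.2 131.6  51. ]
r 57.690233899960305 theta -27.44534915456081
[0.51610692 0.47499789 0.209     ] (array([-175.915602  ,  389.78642648,  372.92861532]), array([-46.14141158, -28.23165513, -12.32057782]))
```

View pics/w2peg.png

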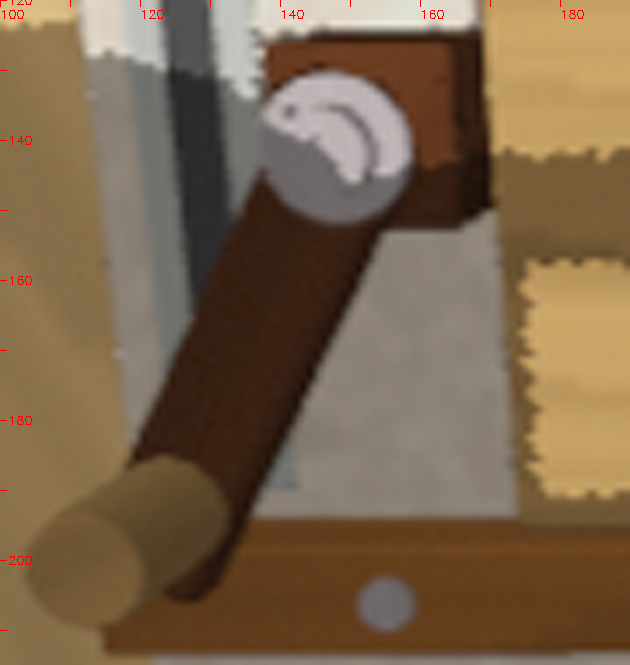

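The peg fits its 58 mm circle at θ≈-27°. Moving to view the tee.

>>> carry_out(
  series=[
    [[-25,30,28,-2,-1,0],[-45,70,66,-8,-5,-2],[-64,112,107,-14,-8.5,-3.7],[-82,154,147,-20,-12,-5.3],[-100,196,187,-26,-16,-7],[-118,238,227,-32,-19.5,-8.5],[-136,280,268,-38,-23,-10],[-152,322,308,-44,-27,-11.8],[-166,360,344,-46.1,-28.2,-12.3],[-176,390,373,-46.1,-28.2,-12.3]],
  ],
)

```text
clock: 3.58
tool_pos: [0.5157, 0.4769, 0.2096]
orientation: [-13.1, 89.9, 89.2]
force: [0.1, -0.3, -0.7]
opening: 0.0876
```

>>> carry_out(
  series=[
    [[0,0,0,0,0,0],[0,0,0,0,0,0]],
  ],
)

```text
clock: 3.82
tool_pos: [0.516, 0.4753, 0.2087]
orientation: [110.2, 89.9, -147.5]
force: [-0.1, -0.4, -0.5]
opening: 0.0872
```

Run:
```python
from h import *
o=get_obs();print(o['clock'],o['joint_pos'].round(1),o['tool_pos'].round(4))
org,F=tee_frame(TEE_L.copy(),TEE_R.copy())
tg=org+F@[-.03,0,.20]; print(tg,delta(tg,toolrot(F)))
w=snapshot('wrist');save(w,'w3')
crop(w,'w3c',120,40,400,240,2.8)
```

```text
3.825 [ 58.5  23.6   3.1  -0.  -69.5 -46.1] [0.516  0.4753 0.2087]
[0.51610692 0.47499789 0.209     ] (array([-0.33512494, -0.00213071, -0.26505546]), array([-0.00603194, -0.02253444, -0.06130996]))
```

View pics/w3c.png

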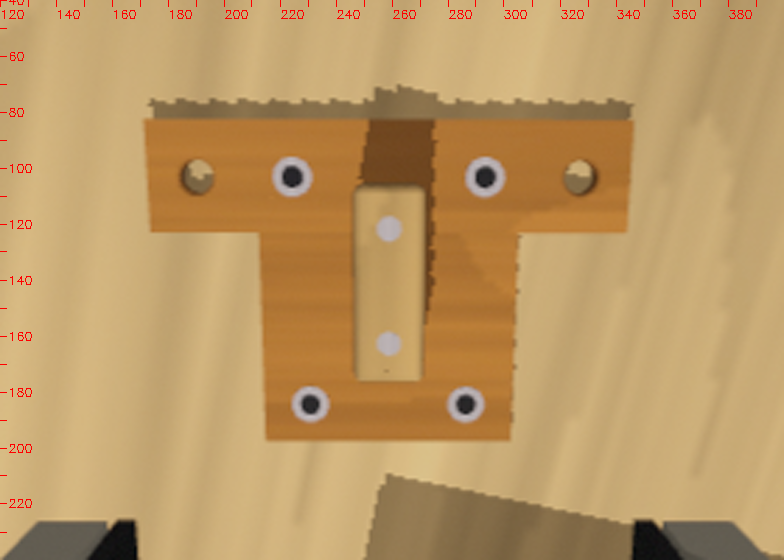

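Run:
```python
from meas import *
w=load('w3');o=get_obs()
obj=np.array([[35,70,9],[35,-70,9],[55,88,9],[55,-88,9],[-65,48,9],[-65,-48,9],[15,88,9],[15,-88,9],[33,12,49],[33,-12,49],[-33,-12,49],[-33,12,49]])/1000
cp=[(197,176),(580,177),(145,119),(634,119),(266,440),(511,440),(151,232),(628,232),(353,187),(424,187),(422,381),(357,381)]
img=[((x+.5)/2.8-.5+120,(y+.5)/2.8-.5+40) for x,y in cp]
p,M,e=pnp(w,obj,img);print(p.round(4),M.round(4),'\n',e.round(1).tolist())
a=on_z(w,img[:8],.009);print(a.round(4),np.linalg.norm(a[0]-a[1]),np.linalg.norm(a[2]-a[3]))
org,F=tee_frame(a[0].copy(),a[1].copy());print('holes',org,np.degrees(np.arctan2(F[1,1],F[0,1])))
print(((a-org)@F*1000).round(1).tolist())
T=on_z(w,img[8:],.049);print('block',((T-org)@F*1000).round(1).tolist())
```

```text
[ 0.5206  0.4444 -0.0022] [[ 0.213   0.9771  0.0041]
 [-0.977   0.2129  0.0073]
 [ 0.0062 -0.0055  1.    ]] 
 [[0.2, 0.2], [0.2, -0.1], [-0.1, 0.1], [-0.1, 0.1], [0.3, -0.4], [-0.1, -0.3], [0.3, 0.1], [-0.6, 0.1], [-0.3, -0.6], [0.7, -0.6], [0.6, 0.7], [-1.1, 0.7]]
[[0.5963 0.4249 0.009 ]
 [0.4602 0.3956 0.009 ]
 [0.6177 0.4093 0.009 ]
 [0.4467 0.372  0.009 ]
 [0.5537 0.5178 0.009 ]
 [0.4602 0.4974 0.009 ]
 [0.6096 0.4482 0.009 ]
 [0.4377 0.4108 0.009 ]] 0.13917968716902807 0.1750236560324836
holes [0.52091226 0.44443003 0.009     ] 12.145111202863797
[[35.0, 69.6, 0.0], [35.0, -69.6, 0.0], [54.7, 87.2, 0.0], [55.2, -87.8, 0.0], [-64.8, 47.5, 0.0], [-64.6, -48.2, 0.0], [15.0, 87.5, 0.0], [15.4, -88.4, 0.0]]
block [[32.2, 11.8, 40.0], [32.2, -11.2, 40.0], [-32.1, -11.4, 40.0], [-32.1, 10.8, 40.0]]
```

```bash
cat >> h.py <<'E'
TO=np.array([.5208,.4444,0.]);ty=np.radians(12.2)
TF=np.array([[np.sin(ty),np.cos(ty),0],[-np.cos(ty),np.sin(ty),0],[0,0,1.]])
E
python3 - <<'E'
from h import *
for z in (.08,.013): print(delta(TO+[0,0,z],toolrot(TF)))
E
```

```text
(array([128.89001427,   2.00755317, -30.81888373]), array([ 0.10624657, -0.0098372 , -0.04734796]))
(array([195.8899904 ,   1.95217523, -30.80743173]), array([ 0.10624657, -0.0098372 , -0.04734796]))
```

>>> carry_out(
  series=[
    [[20,0,-15,0,0,0],[60,2,-31,0,0,0],[110,2,-31,0,0,0],[150,2,-31,0,0,0],[175,2,-31,0,0,0],[190,2,-31,0,0,0],[195,2,-31,0,0,0],[195,2,-31,0,0,0]],
  ],
  hand=-1,
)

```text
clock: 4.88
tool_pos: [0.5208, 0.4453, 0.014]
orientation: [83.1, 90.0, -174.5]
force: [-0.5, 0.0, 1.0]
opening: 0.0876
```

Run:
```python
from h import *
o=get_obs();print(o['clock'],o['joint_pos'].round(1),o['tool_pos'].round(4),o['force'].round(1),(o['tool_pos']-TO)@TF*1000)
s=snapshot('scene');save(s,'s4');crop(s,'s4c',330,170,430,290,5)
w=snapshot('wrist');save(w,'w4');crop(w,'w4c',0,100,512,384,1.5)
```

```text
4.875 [ 56.8  32.1 -11.   -0.  -47.  -44.4] [0.5208 0.4453 0.014 ] [-0.5  0.   1. ] [-0.85153847  0.184749   13.9500902 ]
```

View pics/w4c.png

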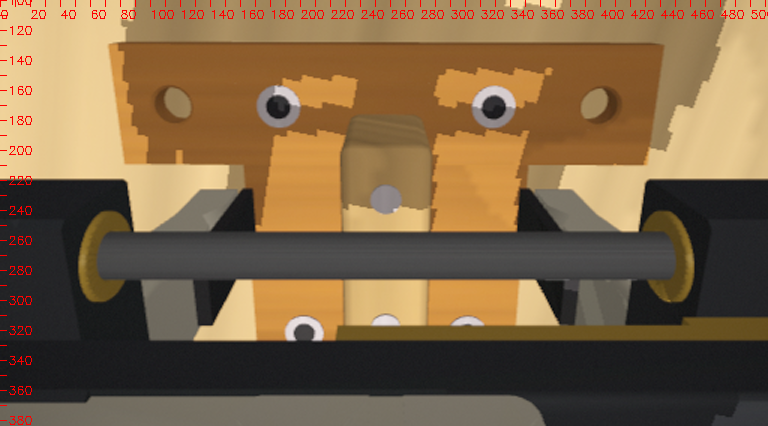

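View pics/s4c.png

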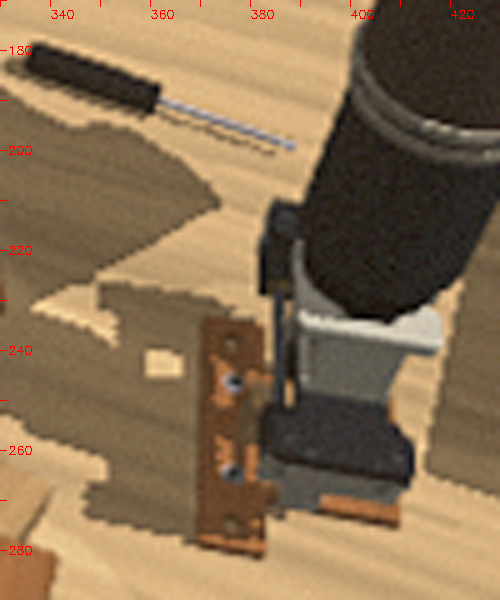

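The block sits centred between the open jaws and both holes are visible in the wrist view. Closing now.

>>> carry_out(
  series=[
    [[0,0,0,0,0,0],[0,0,0,0,0,0],[0,0,0,0,0,0],[0,0,0,0,0,0],[0,0,0,0,0,0],[0,0,0,0,0,0]],
  ],
  hand=1,
)

```text
clock: 5.72
tool_pos: [0.5203, 0.4452, 0.0131]
orientation: [111.4, 89.9, -146.2]
force: [-0.6, 0.3, 0.4]
opening: 0.0335
```

>>> carry_out(
  series=[
    [[-10,0,0,0,0,0],[-30,0,0,0,0,0],[-70,0,0,0,0,0],[-120,0,0,0,0,0],[-160,0,0,0,0,0],[-180,0,0,0,0,0],[-180,0,0,0,0,0],[-180,0,0,0,0,0]],
  ],
)

```text
clock: 6.72
tool_pos: [0.5199, 0.4448, 0.1919]
orientation: [112.6, 89.8, -145.0]
force: [-0.0, 0.0, -2.0]
opening: 0.0238
```

Run:
```python
from h import *
o=get_obs();print(o['clock'],o['joint_pos'].round(1),o['tool_pos'].round(4),o['force'].round(1),o['opening'])
w=snapshot('wrist');save(w,'w5');crop(w,'w5c',0,60,512,384,1.5)
S_=S
for a in ([0,0,.08],[0,0,.06]): print(delta(SEAT+S@a,toolrot(S)))
```

```text
6.725 [ 56.8  22.7  -0.6  -0.1 -66.9 -44.4] [0.5199 0.4448 0.1919] [-0.  0. -2.] 0.023792976579090522
(array([  13.76231266,  111.06617165, -603.04919495]), array([46.20179723, 28.07847241, 12.22607068]))
(array([  31.12136299,  118.35160225, -609.80092602]), array([46.20179723, 28.07847241, 12.22607068]))
```

View pics/w5c.png

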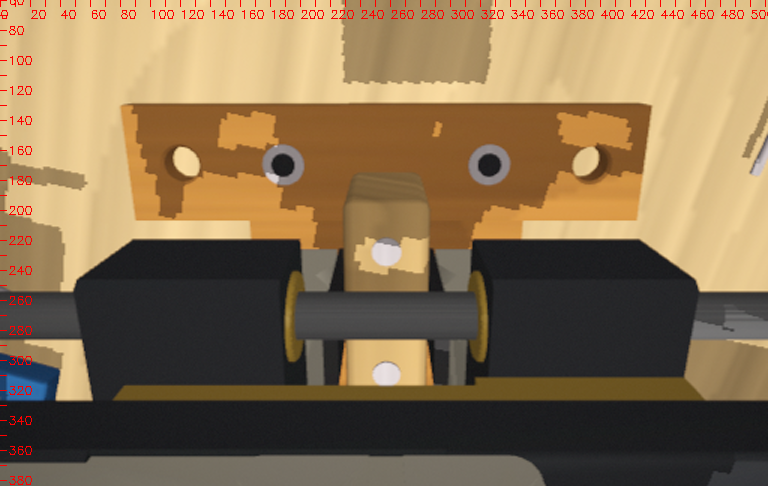

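Run:
```python
from h import *
w=load('w5')
crop(w,'w5l',70,120,200,230,6);crop(w,'w5r',310,120,440,230,6)
```

```text
(no output)
```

View pics/w5l.png

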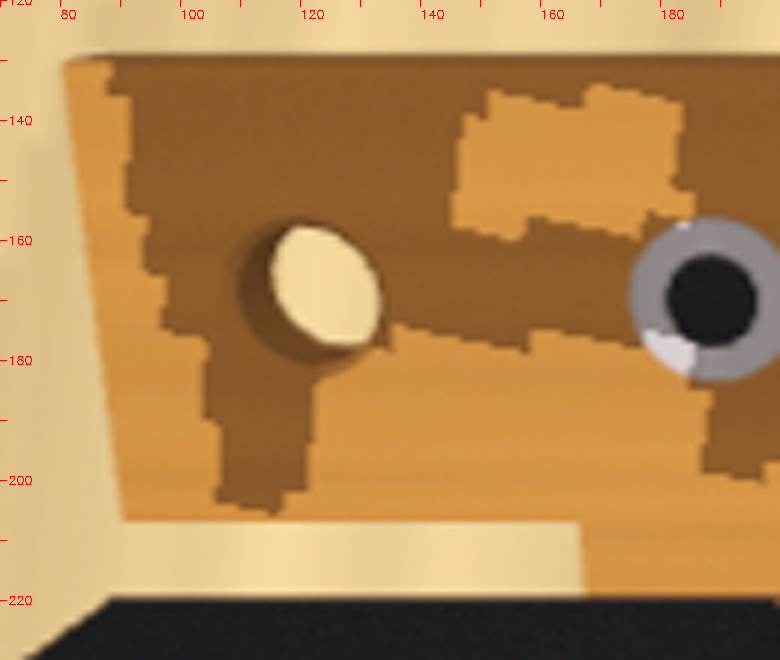

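View pics/w5r.png

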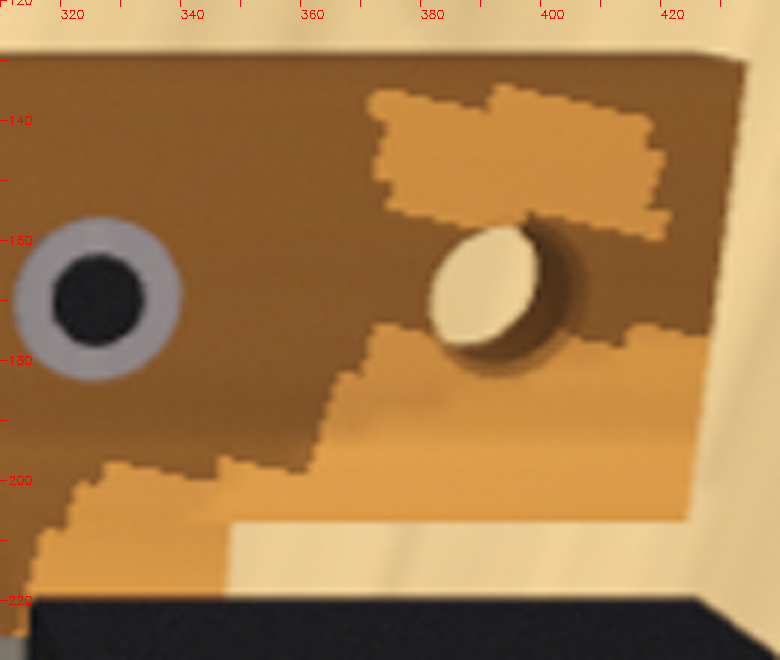

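Run:
```python
from meas import *
w=load('w5');o=get_obs();T=rot(o['orientation'])
f=lambda x,y,x0,y0=120,k=6:((x+.5)/k-.5+x0,(y+.5)/k-.5+y0)
img=[f(310,295,70),f(508,297,310),f(63,62,70),f(747,62,310),f(122,521,70),f(690,521,310),f(579,521,70),f(231,521,310)]
obj=np.array([[35,70,9],[35,-70,9],[55,88,9],[55,-88,9],[15,88,9],[15,-88,9],[15,48,9],[15,-48,9]])/1000
p,M,e=pnp(w,obj,img);print(e.round(1).tolist())
L=T.inv();tp=L.apply(p-o['tool_pos'])*1000;TM=(L.as_matrix()@M)
print('origin in tool',tp.round(2),'\n',TM.round(3))
for z in (8,13,15,17,19,22):
    # board square to tool: top face at tool x = z
    n=T.apply([1,0,0]);a=on_plane(w,img,o['tool_pos']+n*z/1000,n); q=L.apply(a-o['tool_pos'])*1000
    print(z,np.linalg.norm(a[0]-a[1])*1e3,np.linalg.norm(a[2]-a[3])*1e3,np.linalg.norm(a[4]-a[5])*1e3,q[:2,1:].mean(0).round(1),q[:,2].round(1))
```

```text
[[-0.6, 0.3], [-0.2, 0.1], [0.3, -0.4], [0.2, -0.3], [0.3, 0.0], [-0.3, 0.1], [0.1, 0.1], [0.3, 0.1]]
origin in tool [21.25  0.17 -0.25] 
 [[ 0.013 -0.001 -1.   ]
 [ 0.001 -1.     0.001]
 [-1.    -0.001 -0.012]]
8 135.93893706507777 171.02937714405226 171.70592317628055 [  0.4 -36.4] [-36.6 -36.3 -55.7 -55.6 -16.9 -16.8 -16.9 -16.8]
13 140.02288040948352 176.16752447376797 176.86439562935803 [  0.4 -35.4] [-35.6 -35.3 -55.3 -55.1 -15.3 -15.1 -15.3 -15.2]
15 141.6564577472458 178.22278340565427 178.927784610589 [  0.4 -35. ] [-35.2 -34.9 -55.1 -54.9 -14.7 -14.5 -14.6 -14.5]
17 143.29003508500818 180.27804233754057 180.99117359182 [  0.4 -34.6] [-34.7 -34.4 -54.9 -54.8 -14.  -13.9 -14.  -13.9]
19 144.92361242277047 182.33330126942687 183.0545625730509 [  0.5 -34.2] [-34.3 -34.  -54.7 -54.6 -13.4 -13.2 -13.3 -13.2]
22 147.37397842941402 185.41618966725625 186.1496460448974 [  0.5 -33.6] [-33.7 -33.4 -54.5 -54.3 -12.4 -12.2 -12.4 -12.3]
```

```bash
cat >> h.py <<'E'
OT=np.array([21.25,.17,-.25])/1000   # tee origin in tool frame (wrist camera)
def tcp_for(h,dx=0,dy=0):
    Rt=toolrot(S); return SEAT+S@[dx,dy,h]-Rt.apply(OT),Rt
def tee_in_seat(o=None):
    o=o or get_obs();T=rot(o['orientation']);p=o['tool_pos']+T.apply(OT);return (p-SEAT)@S*1000
E
python3 - <<'E'
from h import *
for h in (.08,.04): p,Rt=tcp_for(h);print(p,delta(p,Rt))
E
```

```text
[ 0.54655722 -0.15941992  0.19756007] (array([  -4.55769115,  103.05056806, -595.85326142]), array([46.20179723, 28.07847241, 12.22607068]))
[ 0.53510285 -0.17581497  0.16291906] (array([  30.16040951,  117.62142928, -609.35672356]), array([46.20179723, 28.07847241, 12.22607068]))
```

>>> carry_out(
  series=[
    [[-25,3,-20,0,0,0],[-50,10,-60,3,2,1],[-65,20,-110,8,5,2],[-75,30,-160,13,8,3.5],[-80,40,-210,18,11,4.8],[-80,50,-260,23,14,6],[-80,60,-310,28,17,7.4],[-75,70,-360,33,20,8.7],[-70,77,-405,37,22.5,9.8],[-64,84,-445,41,25,10.8]],
  ],
)

```text
clock: 8.02
tool_pos: [0.5334, -0.0089, 0.2562]
orientation: [177.4, 63.1, -122.2]
force: [0.6, 0.2, -2.8]
opening: 0.0237
```

Run:
```python
from h import *
o=get_obs();print(o['clock'],o['joint_pos'].round(1),o['tool_pos'],o['opening'])
for h in (.08,.04): p,Rt=tcp_for(h);print(p,delta(p,Rt))
```

```text
8.025 [ 29.3  17.5 -10.2  12.5 -86.4 -62.3] [ 0.53342725 -0.00886477  0.25622908] 0.023680551640209872
[ 0.54655722 -0.15941992  0.19756007] (array([106.77758538, -87.46202259, -85.03084991]), array([5.06582182, 3.09811114, 1.39222332]))
[ 0.53510285 -0.17581497  0.16291906] (array([146.70736687, -86.39637595, -87.14672974]), array([5.06582182, 3.09811114, 1.39222332]))
```

>>> carry_out(
  series=[
    [[10,-30,-30,2,1,0.5],[30,-60,-60,4,2.5,1],[60,-82,-80,5.1,3.1,1.4],[90,-87,-85,5.1,3.1,1.4],[105,-87,-85,5.1,3.1,1.4],[105,-87,-85,5.1,3.1,1.4],[105,-87,-85,5.1,3.1,1.4]],
  ],
)

```text
clock: 8.9
tool_pos: [0.5482, -0.156, 0.2008]
orientation: [-179.8, 60.2, -124.6]
force: [0.8, -0.4, -1.4]
opening: 0.0239
```

Run:
```python
from h import *
o=get_obs();print(o['clock'],o['joint_pos'].round(1),tee_in_seat(o).round(1),o['force'].round(1))
for h in (.08,.03): p,Rt=tcp_for(h);print(delta(p,Rt))
w=snapshot('wrist');save(w,'w6');crop(w,'w6c',0,60,512,384,1.5)
s=snapshot('scene');save(s,'s6');crop(s,'s6c',140,110,270,240,5)
```

```text
8.9 [ 16.   21.6 -15.3  18.9 -77.6 -58.9] [-1.7 -0.5 84.7] [ 0.8 -0.4 -1.4]
(array([ 4.67016558, -0.55474714, -1.66478209]), array([0.11354403, 0.18450222, 0.16376657]))
(array([54.6697021 , -0.41167484, -1.82564845]), array([0.11354403, 0.18450222, 0.16376657]))
```

View pics/w6c.png

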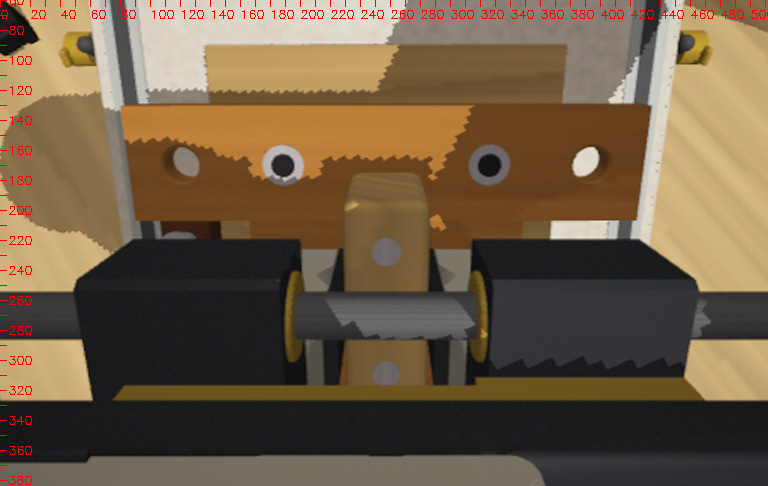

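View pics/s6c.png

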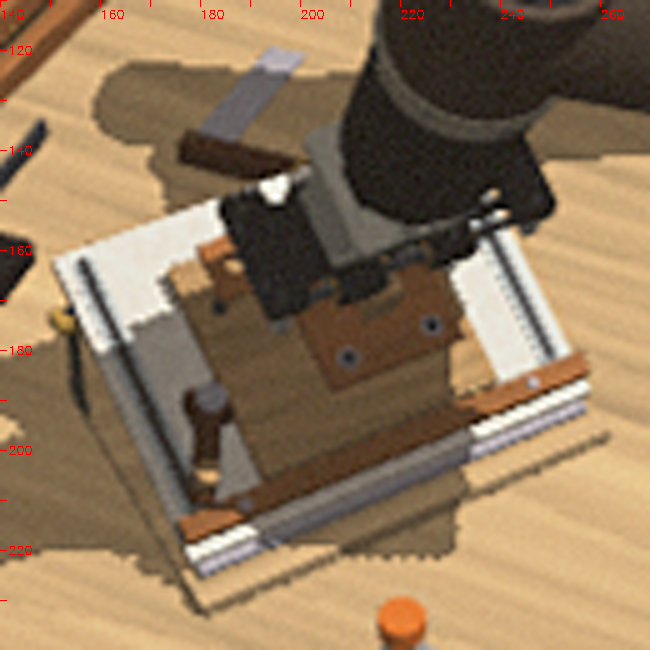

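Run:
```python
from h import *
w=load('w6');print(proj(w,[SEAT+S@[.075,.09,0],SEAT+S@[.075,-.09,0]]).round(1))
crop(w,'x',120,70,400,110,2.8)
```

```text
[[135.7  88.7]
 [378.3  89.1]]
```

>>> carry_out(
  series=[
    [[10,0,-1,0.1,0.2,0.2],[25,-0.5,-1.7,0.1,0.2,0.2],[40,-0.5,-1.7,0.1,0.2,0.2],[50,-0.5,-1.7,0.1,0.2,0.2],[52,-0.5,-1.7,0.1,0.2,0.2],[52,-0.5,-1.7,0.1,0.2,0.2],[52,-0.5,-1.7,0.1,0.2,0.2]],
  ],
)

```text
clock: 9.88
tool_pos: [0.5327, -0.1794, 0.1562]
orientation: [179.9, 60.0, -125.1]
force: [0.2, -0.1, -1.5]
opening: 0.0239
```

Run:
```python
from h import *
o=get_obs();print(o['clock'],o['joint_pos'].round(1),tee_in_seat(o).round(1),o['force'].round(1))
p,Rt=tcp_for(.03);print(delta(p,Rt))
w=snapshot('wrist');save(w,'w7');crop(w,'w7l',100,140,150,190,12);crop(w,'w7r',370,140,420,190,12)
a=cv2.imread('pics/w7l.png');b=cv2.imread('pics/w7r.png');cv2.imwrite('pics/w7p.png',cv2.resize(np.hstack([a,b]),None,fx=.66,fy=.66))
crop(w,'w7c',0,60,512,384,1.5)
```

```text
9.875 [ 14.1  22.8 -20.5  20.2 -71.4 -59.8] [ 0.4  0.  32.1] [ 0.2 -0.1 -1.5]
(array([2.0554227 , 0.04591339, 0.35839304]), array([-0.02953145, -0.01534075, -0.07970237]))
```

View pics/x.png

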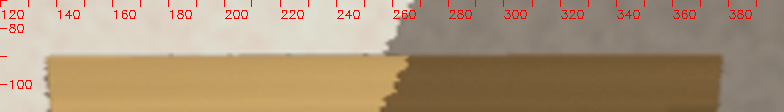

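View pics/w7p.png

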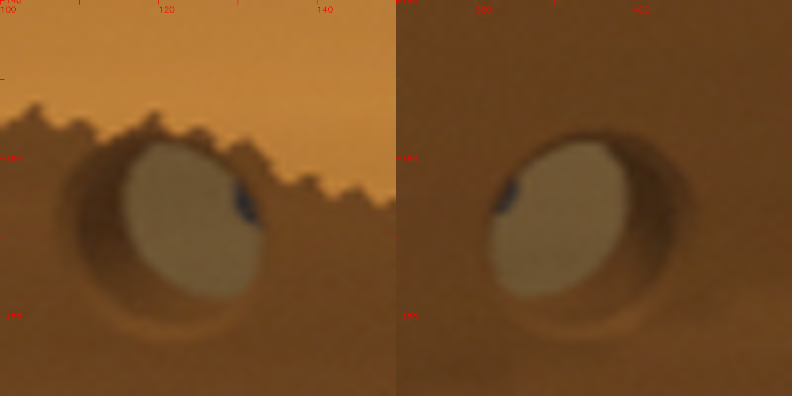

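View pics/w7c.png

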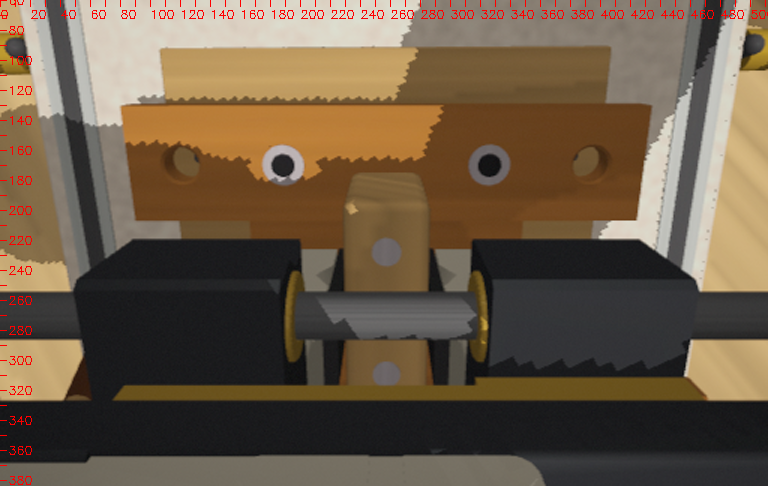

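Run:
```python
from h import *
w=load('w7');o=get_obs();T=rot(o['orientation'])
for n,y in(('L',.07),('R',-.07)):
    print(n,'tip center',proj(w,[SEAT+S@[.035,y,.022]]).round(1),'tip inner edge',proj(w,[SEAT+S@[.035,y-np.sign(y)*.002,.022]]).round(1))
# where would 22mm-high tip centre be if hole axis (tool frame) is projected 8..10 mm below underside
for y in(.07,-.07):
    for dep in(0,.008,.010,.012):
        P=o['tool_pos']+T.apply(OT+np.array([dep,-y,-.035])); print(y,dep,proj(w,[P,P+T.apply([0,np.sign(y)*.002,0])]).round(1).tolist())
print('uplift row pred',proj(w,[SEAT+S@[.075,.09,0],SEAT+S@[.075,-.09,0]]).round(1))
crop(w,'w7e',90,70,430,160,2.3)
```

```text
L tip center [[133.1 163.8]] tip inner edge [[136.6 163.8]]
R tip center [[381.4 163.6]] tip inner edge [[377.8 163.6]]
0.07 0 [[126.6, 166.5], [130.3, 166.5]]
0.07 0.008 [[131.9, 163.8], [135.5, 163.8]]
0.07 0.01 [[133.1, 163.1], [136.7, 163.1]]
0.07 0.012 [[134.4, 162.5], [137.9, 162.5]]
-0.07 0 [[388.3, 166.5], [384.5, 166.5]]
-0.07 0.008 [[382.9, 163.7], [379.3, 163.7]]
-0.07 0.01 [[381.6, 163.0], [378.1, 163.0]]
-0.07 0.012 [[380.4, 162.4], [376.9, 162.4]]
uplift row pred [[105.9  90.7]
 [408.1  90.6]]
```

View pics/w7e.png

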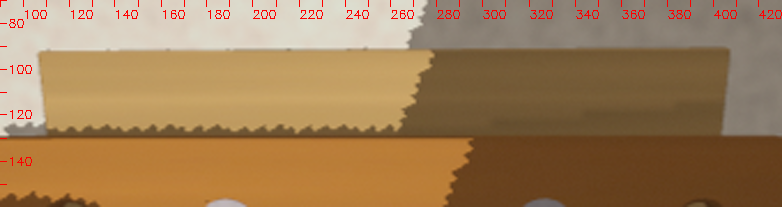

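Through both holes I can see the pin tips, symmetric at (130,165) and (384,164), with about 0.6 mm of offset downhill. I'll correct it and go down in steps.

>>> carry_out(
  series=[
    [[2,0,1,0,0,0],[6,0,1,0,0,0],[10,0,1,0,0,0],[14,0,1,0,0,0],[18,0,1,0,0,0],[18,0,1,0,0,0],[18,0,1,0,0,0]],
  ],
)

```text
clock: 10.8
tool_pos: [0.5276, -0.1862, 0.1398]
orientation: [179.8, 59.9, -125.2]
force: [-0.6, -0.2, -1.6]
opening: 0.0236
```

```bash
cat > chk.py <<'E'
import sys
from h import *
n=sys.argv[1]
o=get_obs();print(o['clock'],tee_in_seat(o).round(1),'F seat axes',(o['force']@S).round(1),'M',o['moment'].round(2),o['opening'])
w=snapshot('wrist');save(w,n);crop(w,n+'l',100,140,150,190,12);crop(w,n+'r',370,140,420,190,12)
a=cv2.imread(f'pics/{n}l.png');b=cv2.imread(f'pics/{n}r.png');cv2.imwrite(f'pics/{n}p.png',cv2.resize(np.hstack([a,b]),None,fx=.66,fy=.66))
E
python3 chk.py w8
```

```text
10.8 [-0.4 -0.2 13.6] F seat axes [-0.4 -0.3 -1.7] M [ 1.63 -1.13  0.  ] 0.023581807830341767
```

View pics/w8p.png

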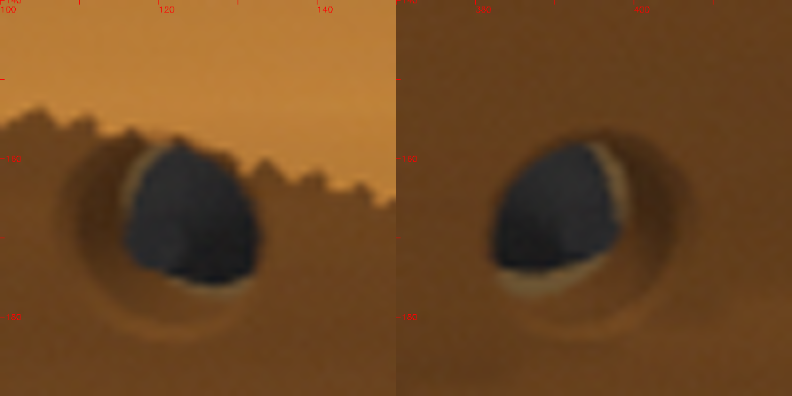

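Both pins are inside the holes with no contact force. Continuing down.

>>> carry_out(
  series=[
    [[2,0,0,0,0,0],[4,0,0,0,0,0],[6,0,0,0,0,0],[8,0,0,0,0,0],[8,0,0,0,0,0],[8,0,0,0,0,0]],
  ],
)

```text
clock: 11.6
tool_pos: [0.5253, -0.1894, 0.1329]
orientation: [179.8, 60.0, -125.2]
force: [-0.7, -0.2, -2.4]
opening: 0.0238
```

```bash
python3 chk.py w9
```

```text
11.6 [-0.5 -0.3  5.6] F seat axes [-0.7 -0.5 -2.3] M [ 1.65 -1.13  0.  ] 0.023785021976547468
```

View pics/w9p.png

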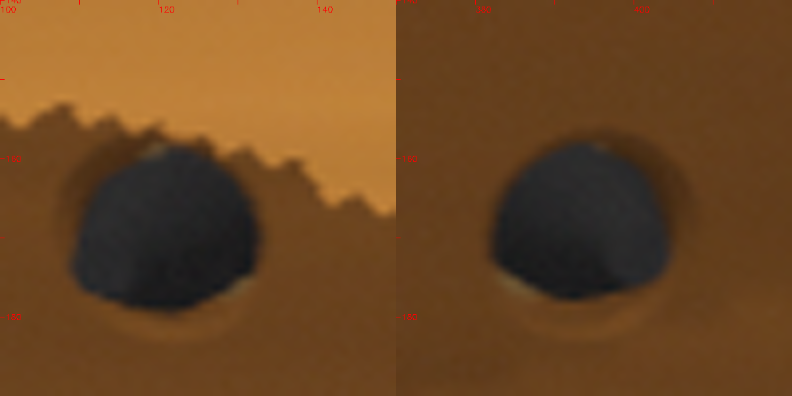

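>>> carry_out(
  series=[
    [[1,0,0,0,0,0],[2,0,0,0,0,0],[3,0,0,0,0,0],[4,0,0,0,0,0],[4,0,0,0,0,0]],
  ],
)

```text
clock: 12.28
tool_pos: [0.5241, -0.1911, 0.1294]
orientation: [179.8, 59.9, -125.2]
force: [0.2, 1.1, -1.9]
opening: 0.0239
```

```bash
python3 chk.py wa
```

```text
12.275 [-0.4 -0.3  1.5] F seat axes [-1.9 -0.5 -1.2] M [ 1.67 -1.05  0.03] 0.02394513976379344
```

>>> carry_out(
  series=[
    [[0.5,0,0,0,0,0],[1,0,0,0,0,0],[1.5,0,0,0,0,0],[2,0,0,0,0,0],[2,0,0,0,0,0]],
  ],
)

```text
clock: 12.95
tool_pos: [0.5241, -0.1912, 0.129]
orientation: [180.0, 60.0, -125.0]
force: [-2.0, 9.7, 10.4]
opening: 0.024
```

```bash
python3 chk.py wb
```

```text
12.95 [-0.5 -0.3  1.2] F seat axes [-0.7 -7.2 12.4] M [ 2.79  0.97 -1.35] 0.02401550468691629
```

Run:
```python
from h import *
w=load('wb');crop(w,'wbl',90,60,190,160,8);crop(w,'wbr',330,60,430,160,8)
a=cv2.imread('pics/wbl.png');b=cv2.imread('pics/wbr.png');cv2.imwrite('pics/wbp.png',cv2.resize(np.hstack([a,b]),None,fx=.5,fy=.5))
crop(w,'wb1',80,60,440,230,2.2)
s=snapshot('scene');save(s,'sb');crop(s,'sb1',150,120,260,220,7)
```

```text
(no output)
```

View pics/wb1.png

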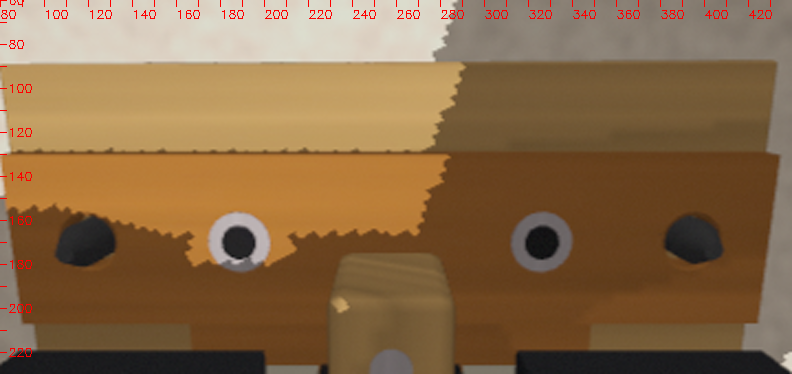

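View pics/wbp.png

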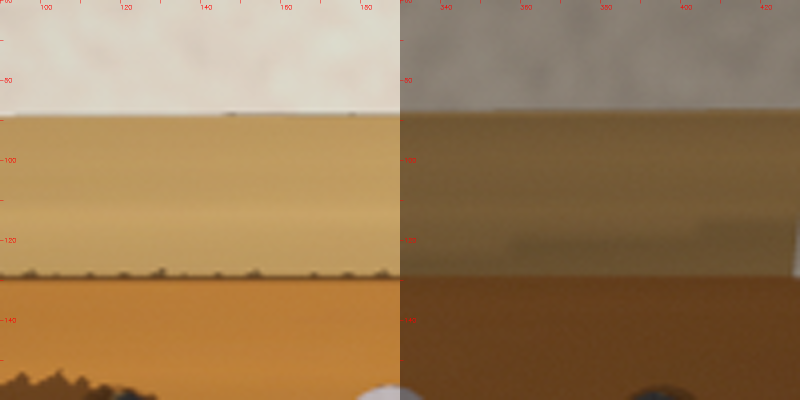

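View pics/sb1.png

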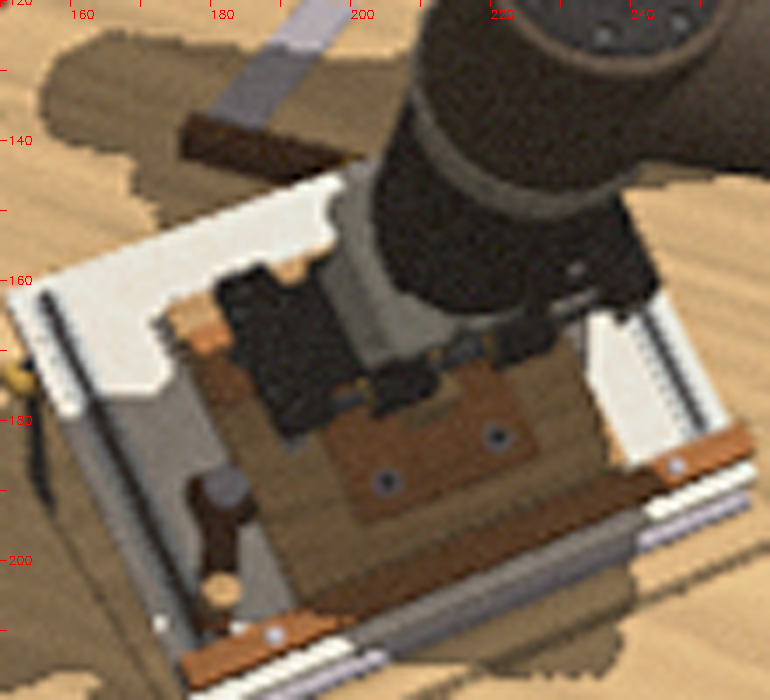

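>>> carry_out(
  series=[
    [[0,0.3,0,0,0,0],[0,0.6,0,0,0,0],[0,0.6,0,0,0,0]],
  ],
)

```text
clock: 13.42
tool_pos: [0.524, -0.1912, 0.129]
orientation: [-180.0, 60.0, -124.9]
force: [-0.8, 6.0, 7.7]
opening: 0.0238
```

Run:
```python
from h import *
o=get_obs();print(o['clock'],tee_in_seat(o).round(2),'F',(o['force']@S).round(1),'M',(o['moment']@S).round(2),'rot err',delta([0,0,0],toolrot(S),o)[1].round(2))
```

```text
13.425 [-0.55 -0.26  1.16] F [-0.  -4.1  8.9] M [-1.35  1.52 -0.06] rot err [-0.02 -0.01  0.01]
```

>>> carry_out(
  series=[
    [[0,0.3,0,0,0,0],[0,0.7,0,0,0,0],[0,0.7,0,0,0,0]],
  ],
)

```text
clock: 13.8
tool_pos: [0.524, -0.1912, 0.129]
orientation: [-179.9, 60.0, -124.8]
force: [2.2, 1.4, 6.9]
opening: 0.0239
```

Run:
```python
from h import *
o=get_obs();print(o['clock'],tee_in_seat(o).round(2),'F',(o['force']@S).round(1),'M',(o['moment']@S).round(2),'rot err',delta([0,0,0],toolrot(S),o)[1].round(2))
```

```text
13.8 [-0.59 -0.25  1.15] F [1.4 1.  7.2] M [ 0.34  1.25 -0.01] rot err [-0.02  0.    0.06]
```

>>> carry_out(
  series=[
    [[0.7,0,0,0,0,0],[1.5,0,0,0,0,0],[1.5,0,0,0,0,0]],
  ],
)

```text
clock: 14.18
tool_pos: [0.5241, -0.1912, 0.129]
orientation: [-179.8, 60.0, -124.7]
force: [-0.3, 8.5, 16.0]
opening: 0.0239
```

Run:
```python
from h import *
o=get_obs();print(o['clock'],tee_in_seat(o).round(2),'F',(o['force']@S).round(1),'M',(o['moment']@S).round(2),'rot err',delta([0,0,0],toolrot(S),o)[1].round(2))
```

```text
14.175 [-0.59 -0.19  1.12] F [ 2.1 -5.1 17.3] M [-2.13  0.95 -0.02] rot err [-0.02  0.02  0.12]
```

The board is home against a hard stop: about 17 N with no travel. I'll ease off, open half-way and look.

>>> carry_out(
  series=[
    [[-1,0,0,0,0,0],[-1.5,0,0,0,0,0],[-1.5,0,0,0,0,0]],
  ],
)

```text
clock: 14.55
tool_pos: [0.524, -0.1912, 0.129]
orientation: [-179.9, 60.0, -124.8]
force: [2.4, 1.4, 6.9]
opening: 0.024
```

>>> carry_out(
  series=[
    [[0,0,0,0,0,0],[0,0,0,0,0,0],[0,0,0,0,0,0],[0,0,0,0,0,0],[0,0,0,0,0,0]],
  ],
  hand=0,
)

```text
clock: 15.18
tool_pos: [0.5223, -0.1912, 0.1276]
orientation: [179.8, 59.9, -125.2]
force: [0.3, 0.3, -0.6]
opening: 0.0435
```

Run:
```python
from h import *
o=get_obs();print(o['clock'],tee_in_seat(o).round(2),'F',(o['force']@S).round(1),'M',(o['moment']@S).round(2),o['opening'])
w=snapshot('wrist');save(w,'wc');crop(w,'wc1',60,60,460,240,2)
```

```text
15.175 [-0.43 -1.73 -0.54] F [-0.6  0.1 -0.3] M [-0.    1.64  0.06] 0.04353496575601156
```

View pics/wc1.png

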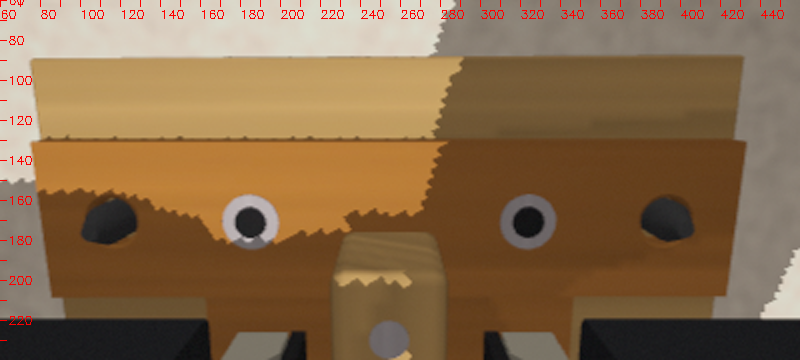

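>>> carry_out(
  series=[
    [[-10,-1.3,0,0,0,0],[-30,-1.3,0,0,0,0],[-60,-1.3,0,0,0,0],[-100,-1.3,10,0,0,0],[-140,-1.3,35,0,0,0],[-170,-1.3,60,0,0,0],[-170,-1.3,60,0,0,0],[-170,-1.3,60,0,0,0]],
  ],
)

```text
clock: 16.23
tool_pos: [0.602, -0.0796, 0.2446]
orientation: [179.8, 59.9, -125.2]
force: [-0.3, 0.5, -0.3]
opening: 0.0437
```

Run:
```python
from h import *
o=get_obs();print(o['clock'],((o['tool_pos']-SEAT)@S*1000).round(1),o['joint_pos'].round(1))
w=snapshot('wrist');save(w,'wd');crop(w,'wd1',90,0,420,240,2.4)
s=snapshot('scene');save(s,'sd');crop(s,'sd1',150,120,260,220,7)
```

```text
16.225 [-60.9  -0.  190.6] [ 20.9  25.3  -2.8  16.2 -87.7 -60.3]
```

View pics/wd1.png

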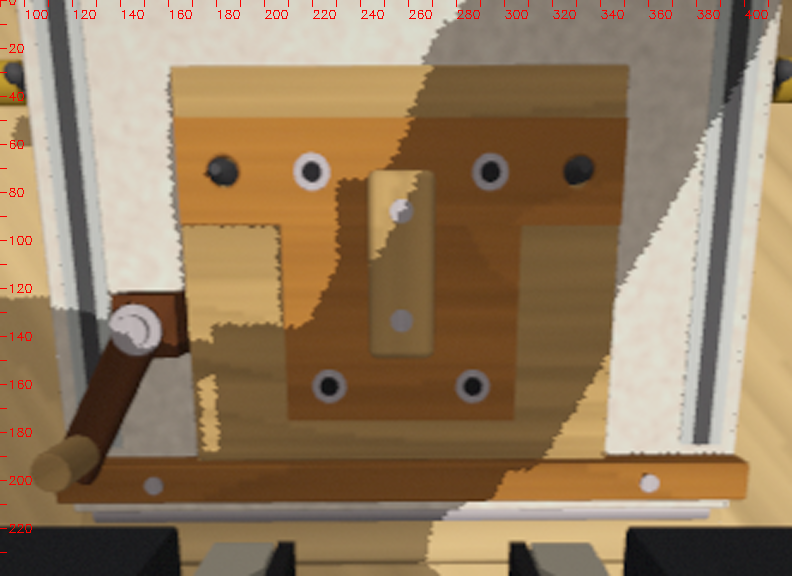

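View pics/sd1.png

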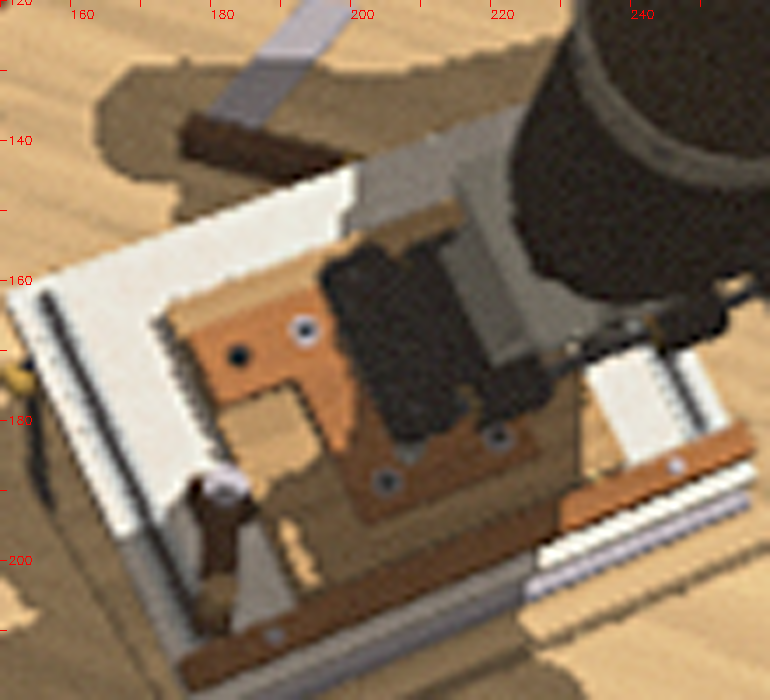

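Run:
```python
from meas import *
w=load('wd')
f=lambda x,y:((x+.5)/2.4-.5+90,(y+.5)/2.4-.5)
img=[f(*c) for c in [(174,117),(627,117),(182,224),(620,224),(289,419),(514,419)]]
b=[f(*c) for c in [(170,66),(629,66),(197,459),(606,459)]]
for z in(.009,):
    a=on_plane(w,img,SEAT+S@[0,0,z],S[:,2]);print(((a-SEAT)@S*1000).round(1).tolist())
a=on_plane(w,b,SEAT,S[:,2]);print('blank',((a-SEAT)@S*1000).round(1).tolist())
obj=np.array([[55,88,9],[55,-88,9],[15,88,9],[15,-88,9],[-65,48,9],[-65,-48,9]])/1000
p,M,e=pnp(w,obj,img);print('tee in seat',((p-SEAT)@S*1000).round(1),R.from_matrix(S.T@M).as_rotvec(degrees=True).round(2),e.round(1).tolist())
p,M,e=pnp(w,np.array([[75,90,0],[75,-90,0],[-85,90,0],[-85,-90,0]])/1000.,b);print('blank',((p-SEAT)@S*1000).round(1),R.from_matrix(S.T@M).as_rotvec(degrees=True).round(2),e.round(1).tolist())
# peg
q=on_plane(w,[f(50,472)],SEAT+S@[0,0,.051],S[:,2])[0];l=(q-SEAT)@S*1000;d=l[:2]-[-25,105];print('peg',l.round(1),np.hypot(*d),np.degrees(np.arctan2(-d[1],-d[0])))
```

```text
[[54.5, 87.3, 9.0], [54.6, -88.0, 9.0], [14.7, 87.0, 9.0], [14.8, -88.1, 9.0], [-64.9, 47.1, 9.0], [-64.9, -48.5, 9.0]]
blank [[74.3, 89.8, -0.0], [74.4, -89.8, 0.0], [-84.9, 89.6, 0.0], [-85.0, -91.2, 0.0]]
tee in seat [-0.2 -0.6 -1.6] [0.18 0.02 0.05] [[0.2, -0.0], [0.1, 0.0], [-0.1, 0.1], [0.0, -0.1], [-0.0, 0.1], [-0.1, -0.1]]
blank [-0.1 -0.3 -0.7] [-0.13  0.7   0.12] [[0.4, -0.1], [0.0, -0.4], [0.0, 0.5], [-0.5, 0.1]]
peg [-76.1 132.4  51. ] 58.02059252799445 -28.232259620799905
```

The tee sits flat: within 1 mm of home, tilt about 0.2°, both pins through. The button is still at -28°. Next I'll put the half-open jaws round the peg.

```bash
cat >> h.py <<'E'
def peg_pose(th,z,r=58.):
    t=np.radians(th);p=np.array([-25-r*np.cos(t),105-r*np.sin(t),z])/1000
    Rt=R.from_rotvec(S[:,2]*t)*toolrot(S); return SEAT+S@p,Rt
def in_seat(o): return ((o['tool_pos']-SEAT)@S*1000)
E
python3 - <<'E'
from h import *
for z in (80,30):print([v.round(2) for v in delta(*peg_pose(-28,z))])
E
```

```text
[array([ 109.84, -132.5 ,   16.22]), array([27.97, -0.12, -0.14])]
[array([ 159.84, -132.64,   16.29]), array([27.97, -0.12, -0.14])]
```

>>> carry_out(
  series=[
    [[15,-25,4,5,0,0],[35,-60,9,12,0,0],[60,-100,13,20,0,0],[90,-125,16,28,0,0],[105,-132,16,28,0,0],[110,-132.5,16,28,0,0],[110,-132.5,16,28,0,0]],
  ],
)

```text
clock: 17.2
tool_pos: [0.6868, -0.1892, 0.1422]
orientation: [-152.2, 60.0, -125.1]
force: [-0.6, 0.1, 1.2]
opening: 0.0438
```

Run:
```python
from h import *
o=get_obs();print(o['clock'],in_seat(o).round(1),o['joint_pos'].round(1),o['opening'])
for z in (80,30):print([v.round(2) for v in delta(*peg_pose(-28,z))])
w=snapshot('wrist');save(w,'we');cv2.imwrite('pics/we.png',w['color'][:,:,::-1])
s=snapshot('scene');save(s,'se');crop(s,'se1',130,120,260,230,6)
```

```text
17.2 [-76.4 132.2  81.3] [ 10.5  36.6   1.2  21.  -77.9 -82.1] 0.04380416638014976
[array([ 1.3 , -0.11, -0.14]), array([ 0.05, -0.07, -0.06])]
[array([51.3 , -0.16, -0.08]), array([ 0.05, -0.07, -0.06])]
```

View pics/we.png

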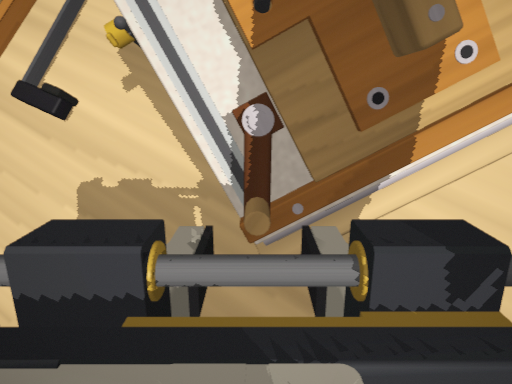

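View pics/se1.png

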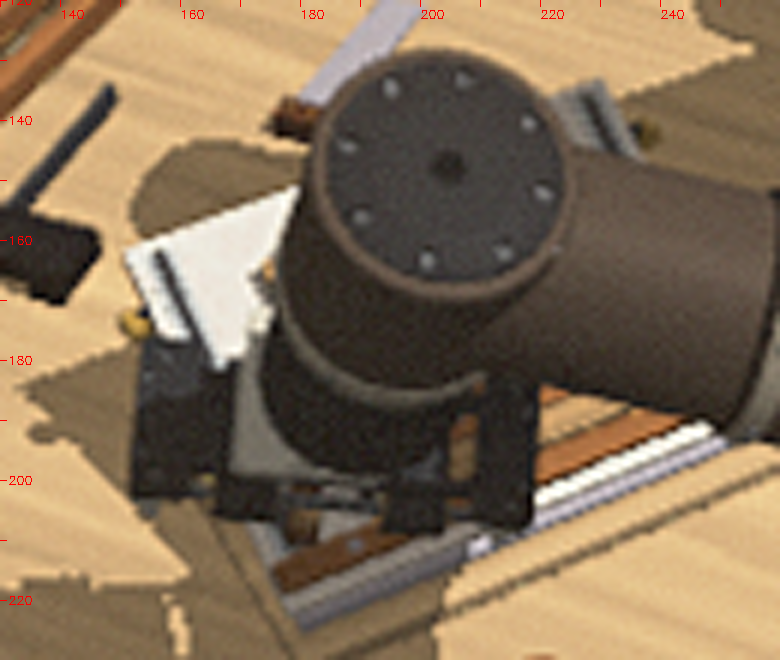

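The peg at (257,215) and the hinge at (258,120) are in line with the jaw centre. I'll go down and narrow the jaws to a loose cage.

>>> carry_out(
  series=[
    [[10,0,0,0,0,0],[22,0,0,0,0,0],[35,0,0,0,0,0],[46,0,0,0,0,0],[51,0,0,0,0,0],[51,0,0,0,0,0]],
  ],
)

```text
clock: 18.05
tool_pos: [0.6721, -0.2106, 0.0968]
orientation: [-152.2, 59.9, -125.2]
force: [0.8, -0.3, 0.2]
opening: 0.0439
```

>>> carry_out(
  series=[
    [[0,0,0,0,0,0],[0,0,0,0,0,0],[0,0,0,0,0,0],[0,0,0,0,0,0],[0,0,0,0,0,0],[0,0,0,0,0,0]],
  ],
  hand=0.55,
)

```text
clock: 18.8
tool_pos: [0.6723, -0.2103, 0.0972]
orientation: [-152.2, 59.9, -125.2]
force: [0.1, -0.8, -0.2]
opening: 0.0198
```

Run:
```python
from h import *
o=get_obs();print(o['clock'],in_seat(o).round(1),o['joint_pos'].round(1),o['opening'],o['force'].round(1))
for th in range(-20,100,10):print(th,[v.round(1).tolist() for v in delta(*peg_pose(th,30))])
w=snapshot('wrist');save(w,'wf')
s=snapshot('scene');save(s,'sf');crop(s,'sf1',130,120,260,230,6)
```

```text
18.8 [-76.7 132.4  29.5] [  9.   37.6  -3.7  22.2 -72.  -83.3] 0.01980503992261315 [ 0.1 -0.8 -0.2]
-20 [[-0.5, 8.0, -1.1], [-8.0, -0.1, -0.1]]
-10 [[-0.5, 17.9, -3.3], [-18.0, -0.1, -0.1]]
0 [[-0.5, 27.2, -7.3], [-28.0, -0.1, -0.1]]
10 [[-0.4, 35.6, -12.8], [-38.0, -0.1, -0.1]]
20 [[-0.4, 43.0, -19.7], [-48.0, -0.1, -0.1]]
30 [[-0.4, 49.1, -27.8], [-58.0, -0.1, -0.1]]
40 [[-0.4, 53.7, -36.8], [-68.0, -0.0, -0.1]]
50 [[-0.4, 56.7, -46.5], [-78.0, -0.0, -0.1]]
60 [[-0.3, 57.9, -56.5], [-88.0, -0.0, -0.1]]
70 [[-0.3, 57.4, -66.6], [-98.0, -0.0, -0.1]]
80 [[-0.3, 55.1, -76.4], [-108.0, 0.0, -0.1]]
90 [[-0.3, 51.1, -85.7], [-118.0, 0.0, -0.2]]
```

View pics/wf.png

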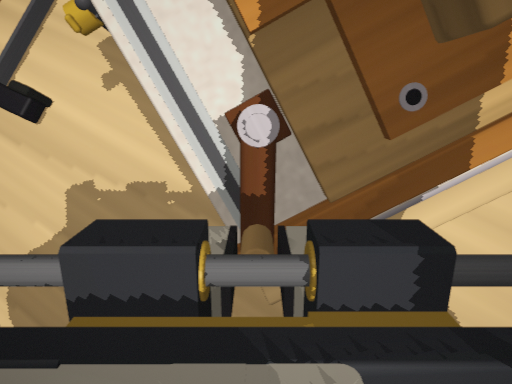

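View pics/sf1.png

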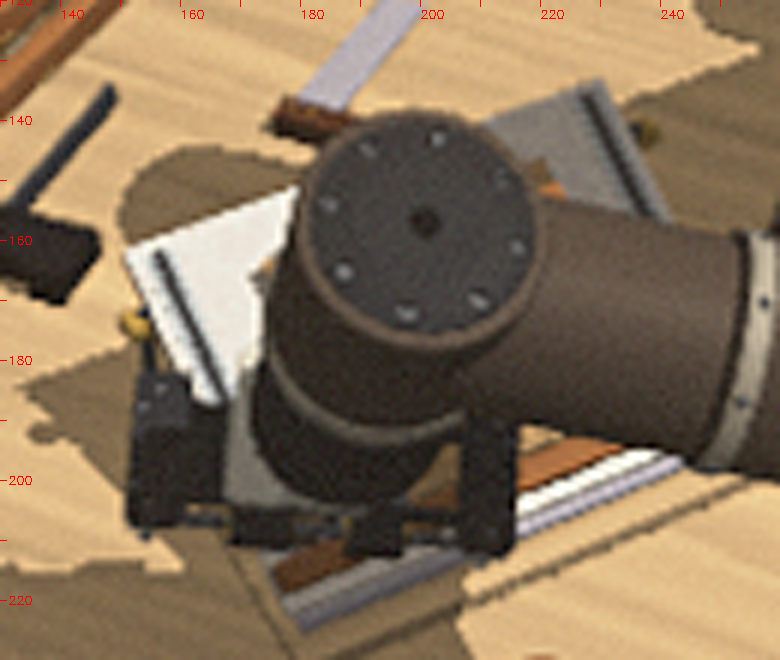

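The peg stands between the fingers at columns 243–272. Swinging along the arc, jaws turning with it.

>>> carry_out(
  series=[
    [[0,4,-0.5,-4,0,0],[0,8,-1,-8,0,0],[0,18,-3.3,-18,0,0],[0,27.2,-7.3,-28,0,0],[0,35.6,-12.8,-38,0,0],[0,43,-19.7,-48,0,0],[0,49.1,-27.8,-58,0,0],[0,53.7,-36.8,-68,0,0],[0,56.7,-46.5,-78,0,0]],
  ],
)

```text
clock: 20.02
tool_pos: [0.6064, -0.1791, 0.1045]
orientation: [129.5, 60.0, -125.1]
force: [2.0, -1.0, -0.2]
opening: 0.0196
```

Run:
```python
from h import *
o=get_obs();print(o['clock'],in_seat(o).round(1),o['joint_pos'].round(1),o['opening'],(o['force']@S).round(1))
for th in (50,60,70,80,90,93):print(th,[v.round(1).tolist() for v in delta(*peg_pose(th,30))])
w=snapshot('wrist');save(w,'wg')
```

```text
20.025 [-62.5  60.5  29.7] [ 12.5  31.7 -13.3  21.1 -69.5  -8.9] 0.019644310190302 [-0.4  2.2 -0. ]
50 [[-0.3, 0.1, -0.2], [0.3, 0.1, -0.1]]
60 [[-0.3, 10.2, -1.0], [-9.7, 0.1, -0.1]]
70 [[-0.3, 20.0, -3.6], [-19.7, 0.1, -0.1]]
80 [[-0.3, 29.2, -7.8], [-29.7, 0.1, -0.0]]
90 [[-0.3, 37.5, -13.6], [-39.7, 0.1, -0.0]]
93 [[-0.3, 39.8, -15.6], [-42.7, 0.1, -0.0]]
```

View pics/wg.png

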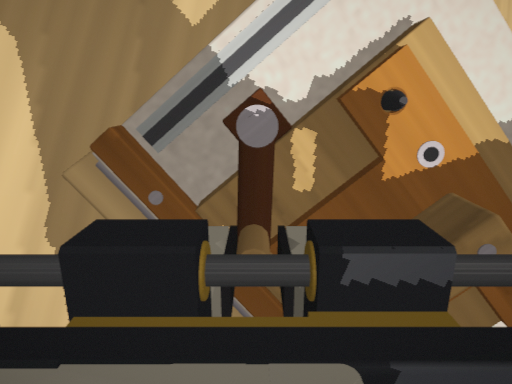

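The arm now lies over the template's stem edge, with the peg still caged. Finishing the arc, plus about 2° to take up the slack.

>>> carry_out(
  series=[
    [[0,5,-0.3,-5,0,0],[0,10.2,-1,-10,0,0],[0,15,-2.2,-15,0,0],[0,20,-3.6,-20,0,0],[0,25,-5.6,-25,0,0],[0,29.2,-7.8,-30,0,0],[0,34,-10.8,-35,0,0],[0,37.5,-13.6,-40,0,0],[0,39,-15,-42,0,0],[0,39,-15,-42,0,0]],
  ],
)

```text
clock: 21.32
tool_pos: [0.5756, -0.1996, 0.1244]
orientation: [88.0, 60.0, -125.2]
force: [0.4, -0.3, -0.5]
opening: 0.0201
```

Run:
```python
from h import *
o=get_obs();print(o['clock'],in_seat(o).round(1),o['joint_pos'].round(1),o['opening'],(o['force']@S).round(1))
for th in (90,92,93,):print(th,[v.round(1).tolist() for v in delta(*peg_pose(th,30))])
w=snapshot('wrist');save(w,'wh')
```

```text
21.325 [-22.7  47.   29.8] [ 11.3  28.2 -16.7  21.6 -69.3  33.5] 0.020097777907583898 [-0.3  0.5 -0.4]
90 [[-0.2, -2.3, -0.0], [1.8, 0.1, -0.0]]
92 [[-0.2, -0.3, -0.0], [-0.2, 0.1, -0.0]]
93 [[-0.2, 0.7, -0.0], [-1.2, 0.1, -0.0]]
```

View pics/wh.png

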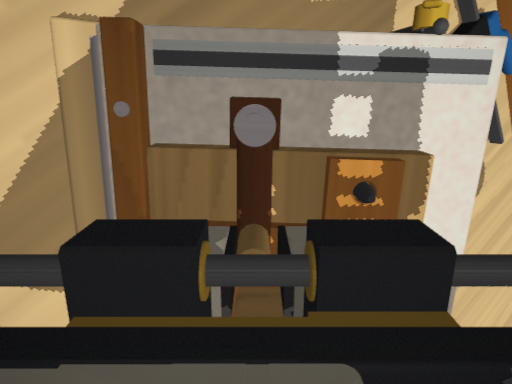

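>>> carry_out(
  series=[
    [[0,0,0,0,0,0],[0,0,0,0,0,0],[0,0,0,0,0,0],[0,0,0,0,0,0]],
  ],
  hand=0,
)

```text
clock: 21.88
tool_pos: [0.5756, -0.1995, 0.1243]
orientation: [87.8, 59.9, -125.2]
force: [-0.3, -0.7, 0.1]
opening: 0.0435
```

>>> carry_out(
  series=[
    [[-10,0,0,0,0,0],[-30,0,0,0,0,0],[-60,0,0,0,0,0],[-100,0,0,0,0,0],[-140,0,20,0,0,0],[-160,0,50,0,0,0],[-160,0,70,0,0,0],[-160,0,70,0,0,0]],
  ],
)

```text
clock: 22.88
tool_pos: [0.5622, -0.095, 0.2643]
orientation: [87.8, 60.0, -125.1]
force: [0.6, -0.2, -0.3]
opening: 0.044
```

Run:
```python
from h import *
o=get_obs();print(o['clock'],in_seat(o).round(1),o['joint_pos'].round(1),o['opening'],(o['force']@S).round(1))
w=snapshot('wrist');save(w,'wi')
s=snapshot('scene');save(s,'si')
t=snapshot('top');save(t,'ti')
```

```text
22.875 [-20.3 -23.9 189.9] [ 20.9  20.8  -7.2  16.2 -87.8  31.8] 0.04395632395757458 [-0.2  0.6 -0.2]
```

View pics/wi.png

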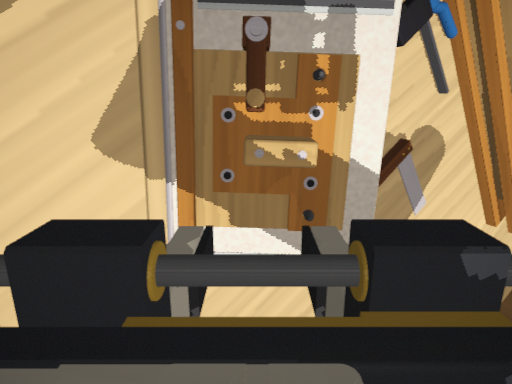

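View pics/si.png

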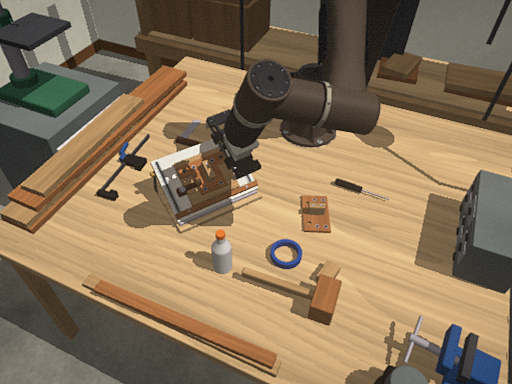

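Run:
```python
from h import *
w=load('wi');crop(w,'wi1',150,0,410,240,2.5)
```

```text
(no output)
```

View pics/wi1.png

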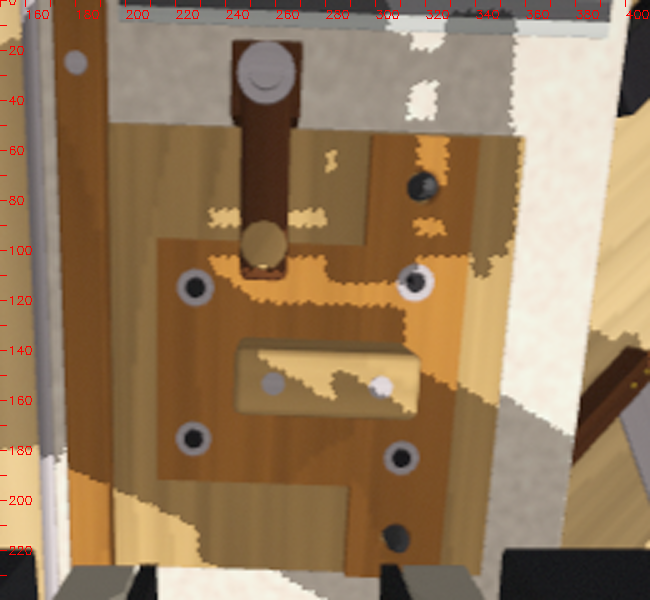

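Run:
```python
from meas import *
w=load('wi');f=lambda x,y:((x+.5)/2.5-.5+150,(y+.5)/2.5-.5)
def ang(c,z):
    l=(on_plane(w,[f(*c)],SEAT+S@[0,0,z],S[:,2])[0]-SEAT)@S*1000;d=l[:2]-[-25,105];return l.round(1),np.hypot(*d),np.degrees(np.arctan2(-d[1],-d[0]))
print('peg top',ang((264,244),.051))
# arm edges on top z=21
e=on_plane(w,[f(242,130),f(242,270),f(292,130),f(287,270)],SEAT+S@[0,0,.021],S[:,2]);e=(e-SEAT)@S*1000;print(e.round(1).tolist())
for a,b in((0,1),(2,3)): d=e[b]-e[a];print(np.degrees(np.arctan2(-d[1],-d[0])))
c=[f(*p) for p in [(479,137),(372,134),(365,244),(157,238),(158,478),(350,486),(345,575)]]
a=on_plane(w,c,SEAT+S@[0,0,.009],S[:,2]);print('tee',((a-SEAT)@S*1000).round(1).tolist())
```

```text
peg top (array([-24.1,  46.8,  51. ]), np.float64(58.209974805965274), np.float64(90.87440487795645))
[[-33.5, 85.8, 21.0], [-32.1, 37.2, 21.0], [-15.6, 86.5, 21.0], [-15.4, 37.8, 21.0]]
91.57774953683634
90.2735563620554
tee [[54.3, 88.0, 9.0], [14.4, 87.6, 9.0], [14.4, 48.2, 9.0], [-65.3, 47.5, 9.0], [-64.8, -47.9, 9.0], [14.6, -48.5, 9.0], [14.9, -87.9, 9.0]]
```

The button stands at about 90.9° (1.59 rad), the tee matches its home outline within about 1 mm, and the arm is clear of everything. Handing in.

Run:
```python
from h import *
a=load('s1')['color'].astype(int);b=load('si')['color'].astype(int)
for n,(x0,y0,x1,y1) in dict(oblong=(295,190,335,235),tape=(262,235,305,272),glue=(208,228,238,276),mallet=(240,260,345,325),clamp=(92,130,145,200)).items(): print(n,np.abs(a-b)[y0:y1,x0:x1].mean().round(2))
print(get_obs()['clock']); print(close_job())
```

```text
oblong 10.93
tape 10.84
glue 11.21
mallet 11.21
clamp 10.2
23.025
the job is handed in; nothing more can be done
None
```

The template is on the jig with both pins through its holes, lying flat on the stool blank, and the turn-button is swung in across its edge. I handed in at 23.0 s with the gripper open and about 19 cm clear of the blank's face.

**Seating:** The last wrist picture puts the template's outline within about 1 mm of its home position. Before I let go it stood on a hard stop, with about 17 N and no further travel. After that the picture showed about 0.2° of tilt.

**Button:** From the peg it stands at 90.9°, about 1.59 rad. The two edges of the arm gave 91.6° and 90.3°, so the readings agree to about a degree.

**Checks that disagreed or fell short:**
- **Wrist camera depth:** it read about 1–2 mm off, so I judged the seating by contact and by comparing positions within one picture.
- **Sideways force:** pressing home first gave about 7 N sideways. A small shift of the tool brought it down to 1 N, but the last test press still showed about 5 N.
- **Grip:** the jaws were still closing as the lift began, so the block sat about 7 mm lower in them than planned. The grip then held without slipping.
- **Bystanders:** the oblong template, tape, glue, mallet and clamp lie where they did, judged by eye in the scene picture. My before-and-after pixel check on those five gave the same difference (10–11 grey levels) for all, so it proved nothing either way. I did not check the other three separately.

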